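# Turn round the curing box: cured boards out, fresh boards in, hood shut, start

## Task

Lift the hood of the curing box by its bar until the struts hold it open by themselves and let go of it. With the hood up, slide every carrier with square blanks out of the box onto the rubber mat, and slide every carrier with round knob blanks from the cardboard onto the metal bed, keeping the carriers flat on the bench all the way (do not lift or tip them). Then close the hood fully, and only then throw the start lever all the way to the back; leave the glue bottle, tin and brush alone.

Things in the scene. Friction and masses are not known exactly. Their poses are not given: they have to be found in the camera images.
- machine: bench curing box, grey, standing on the bench. The fixed part is a rear plinth 78 mm high behind the hood (13 mm and more along +x from the origin). Origin: on the bench top (z = 0) right under the hood's hinge line, mid-width; its x points from the front to the back (away from the robot), y to its left. It may stand turned a little.
- hood (a joint): hood angle, rad: 0 = closed, 1.48 = stop, fully open. A shallow cover (0.75 kg) 260 mm wide, 245 deep, with a clear window and 58 mm walls at front and sides reaching almost to the bench. Struts carry part of its weight: below about 1.05 rad it falls shut, above that they push it to the stop and hold it. About 1 N at the bar moves it. Open, its walls reach 85 mm in front of the hinge line.
- hood_bar (a point): middle of the hood's round steel pull bar (12 mm thick, 110 mm long, along the machine's y) which stands 42 mm in front of the hood's front wall. Closed, it is 287 mm in front of the hinge line and 15 mm below it, 50 mm above the bench; it moves on an arc about the hinge, to about 350 mm above the bench.
- hood_hinge (a point): middle of the hood's hinge line (axis = machine's y), 65 mm above the bench.
- bed (a point): centre of the bed, a thin bright metal sheet 130 (machine x) x 235 mm (machine y) let flush into the bench under the hood, 180 mm in front of the hinge line; axes as the machine's. The closed hood's front wall stands 59 mm in front of this point (inner face), its side walls 124 mm to either side.
- start_lever (a joint): start lever, rad: 0 = off, leaning to the front (towards the robot); 1.0 = on, leaning to the back. It stays where it is left and takes about 1 to 2 N at the tip.
- start_lever_tip (a point): centre of the lever's black ball (26 mm across), 75 mm above the bench when at either end. The lever (60 mm long, pivot 22 mm above the bench) swings fore and aft in the machine's x-z plane on a dark block 70 x 50 x 25 mm beside the hood, its pivot 85 mm in front of the hinge line and 172 mm to the left (+y) of the machine's middle.
- mat: dark ribbed rubber mat 220 (x) x 160 mm (y), 1 mm, let flush into the bench top beside the machine, left or right. Origin: its centre on the bench.
- feed: thin sheet of brown cardboard 200 x 180 mm lying flush with the bench on the other side of the machine, where the round-blank carriers wait. Origin: its centre.
- glue: white glue bottle 60 mm across, 150 mm high, bystander. Origin: centre of the underside.
- tin: open steel tin 84 mm across, 100 mm high, bystander. Origin: centre of the underside.
- brush: paint brush 200 mm long lying on the bench, bystander. Origin: under its middle, x along it.
- square0: wooden carrier board 96 (x) x 60 (y) x 14 mm with an upright grip rib in its middle (34 along x, 14 thick along y, top 50 mm up); two flat dark square-cornered blanks (26 x 50 mm, tops 22 mm up) fixed 33 mm either side of the middle along x. About 0.24 kg. Origin: centre of the underside. Starts cured, on the bed under the hood. Some of the three may be absent (then None).
- square1: wooden carrier board 96 (x) x 60 (y) x 14 mm with an upright grip rib in its middle (34 along x, 14 thick along y, top 50 mm up); two flat dark square-cornered blanks (26 x 50 mm, tops 22 mm up) fixed 33 mm either side of the middle along x. About 0.24 kg. Origin: centre of the underside. Starts cured, on the bed under the hood. Some of the three may be absent (then None).
- square2: wooden carrier board 96 (x) x 60 (y) x 14 mm with an upright grip rib in its middle (34 along x, 14 thick along y, top 50 mm up); two flat dark square-cornered blanks (26 x 50 mm, tops 22 mm up) fixed 33 mm either side of the middle along x. About 0.24 kg. Origin: centre of the underside. Starts cured, on the bed under the hood. Some of the three may be absent (then None).
- round0: wooden carrier board 96 (x) x 60 (y) x 14 mm with an upright grip rib in its middle (34 along x, 14 thick along y, top 50 mm up); two dark round upright knob blanks (28 mm across, tops 34 mm up) fixed 33 mm either side of the middle along x. About 0.24 kg. Origin: centre of the underside. Starts on the cardboard. One of the two may be absent (then None).
- round1: wooden carrier board 96 (x) x 60 (y) x 14 mm with an upright grip rib in its middle (34 along x, 14 thick along y, top 50 mm up); two dark round upright knob blanks (28 mm across, tops 34 mm up) fixed 33 mm either side of the middle along x. About 0.24 kg. Origin: centre of the underside. Starts on the cardboard. One of the two may be absent (then None).
Things that resemble listed ones, but are neither listed nor needed, are in the scene too. What is shaped like the round1 but pink or turquoise is not meant.

How it is judged:
On the way, in this order (a step that is already met when the one before it is completed fails the run):
1. the hood stands open on its struts, let go (value of joint hood above 1.2 rad and contact force between the fingers and anything else below 0.5 N), for 0.4 s.
2. with the hood open, all square-blank carriers lie on the mat and all round-blank carriers on the bed (value of joint hood above 1.2 rad and x of square0 in the frame of mat between -0.092 and 0.092 m and y of square0 in the frame of mat between -0.062 and 0.062 m and x of square1 in the frame of mat between -0.092 and 0.092 m and y of square1 in the frame of mat between -0.062 and 0.062 m and x of square2 in the frame of mat between -0.092 and 0.092 m and y of square2 in the frame of mat between -0.062 and 0.062 m and x of round0 in the frame of bed between -0.035 and 0.035 m and y of round0 in the frame of bed between -0.09 and 0.09 m and x of round1 in the frame of bed between -0.035 and 0.035 m and y of round1 in the frame of bed between -0.09 and 0.09 m), for 0.2 s.
3. the hood is closed with the lever still off (value of joint hood below 0.05 rad and value of joint start_lever below 0.5 rad), for 0.2 s.
4. the start lever is on (value of joint start_lever above 0.8 rad), for 0.2 s.
At the end, for the whole second after the job is handed in: hood closed (<0.05 rad), lever on (>0.8 rad), centre of each square-blank carrier over the mat (within 92 mm of its centre in x, 62 mm in y), centre of each round-blank carrier within 35 mm (x) and 90 mm (y) of the bed centre, all flat and at rest (value of joint hood below 0.05 rad and value of joint start_lever above 0.8 rad and x of square0 in the frame of mat between -0.092 and 0.092 m and y of square0 in the frame of mat between -0.062 and 0.062 m and x of square1 in the frame of mat between -0.092 and 0.092 m and y of square1 in the frame of mat between -0.062 and 0.062 m and x of square2 in the frame of mat between -0.092 and 0.092 m and y of square2 in the frame of mat between -0.062 and 0.062 m and x of round0 in the frame of bed between -0.035 and 0.035 m and y of round0 in the frame of bed between -0.09 and 0.09 m and x of round1 in the frame of bed between -0.035 and 0.035 m and y of round1 in the frame of bed between -0.09 and 0.09 m and height (world z) of each of square0, square1, square2, round0, round1 below 0.008 m and angle between each of square0, square1, square2, round0, round1's own z axis and vertical below 0.1 rad and linear speed of each of square0, square1, square2, round0, round1 below 0.03 m/s); the robot touches nothing.
It fails at once if a carrier is lifted off the bench (over 30 mm) or tipped (over 0.4 rad) (height (world z) of any of square0, square1, square2, round0, round1 above 0.03 m or angle between any of square0, square1, square2, round0, round1's own z axis and vertical above 0.4 rad).
It fails at once if the lever is thrown while the hood is open (value of joint start_lever above 0.6 rad and value of joint hood above 0.15 rad).
It fails at once if a bystander is moved over 50 mm or knocked over (distance of any of glue, tin, brush from where it was at the start of the episode above 0.05 m or angle between any of glue, tin's own z axis and vertical above 0.6 rad).
Of square0, square1, square2 only 2 to 3 are there at a start; the rules pass over those that are not, and their reading is None.
Of round0, round1 only 1 to 2 are there at a start; the rules pass over those that are not, and their reading is None.
At some moment in a run one of square0, square1, square2 may be knocked a few centimetres aside while the robot is not near it.
Once in a run the grip may slacken for a moment while it holds something.
It also fails if it takes over 210 s, if anything falls off the work surface, if the arm or the gripper's body presses on something with over 40 N, if the wrist force passes 120 N, or if a joint passes its speed limit or range.

## Robot

A 6-joint arm with a two-finger parallel gripper is mounted at the origin on the work surface. World frame = base frame: x ahead of the robot, y to its left, z up, the work surface at z = 0. Lengths are in m, angles in rad, forces in N, time in s.
With the tool pointing down it reaches from about 0.25 to 0.775 m from the base axis. Payload 4 kg.
Tool frame: the origin (TCP) lies at the centre of the arm's flange, where the gripper is bolted on; the fingertips stand ahead of it and the grasp point (between the pads) lies 180 mm ahead of it (robot.tcp_to_tips is the z of the fingertips in the tool frame, in m); z points along the fingers, y is the direction in which the jaws open and shut (so a half turn about z gives the same grasp; the last joint's range is limited). The gripper opens to 94 mm and grips with 3 to 60 N. Pads are 16 mm wide; open, the fingers measure 119 mm over their backs; the gripper's body (75 mm by 177 mm) begins 78 mm behind the grasp point.
Start: joints at [-1.227, 0.087, 1.371, -0, 1.684, -0.103], TCP at [0.238, -0.496, 0.405] pointing down, gripper open.
Joint ranges: [-3.1, 3.1], [-0.76, 2.03], [0.27, 2.55], [-1.08, 4.22], [0.17, 2.65], [-2.57, 2.57]. Speed limits (rad/s): [2.79, 2.79, 3.14, 3.14, 3.14, 3.14].

## Interface

Orientations are given as [roll, pitch, yaw] about the fixed x, y, z axes, in that order (R = Rz(yaw) Ry(pitch) Rx(roll)).
In Python, from bench import robot gives the robot as it stands.
- The arm moves only by the tool move_arm, never from a script. Its argument "increments" is a list that holds one entry, the list of rows, each a list of 7 numbers: the opening, from 0 (shut) to 1 (fully open), then the shift along the tool's x, y, z as a fraction of full scale, then the turn, a rotation vector about the tool's x, y, z as a fraction of full scale. In form: [[[jaw, dx, dy, dz, rx, ry, rz], ...]]. A call has 1 to 8 rows; each row is the pose to reach, as a shift and turn from the pose commanded when the call began, along the tool's axes at that moment; what a row does not reach only later rows make up. Full scale, the value 1, is 0.1 m for a shift and pi/2 rad for a turn. A row lasts 1/12 s, in which the tool goes at most 41.7 mm and 7.16 degrees, less where a joint would pass 70% of its speed; a pose out of reach is approached as far as the arm can. A call with a number of a shift or a turn outside -1 to 1 is refused whole. A call with a gripper value outside its range is refused whole. The fingers move at their own pace and stop on an object; the grip force is fixed at half the most. Time passes only in rows, so rows that repeat a pose let the fingers close. It gives the time, the measured TCP pose, the force and the opening at its end, in the units of the state.
- robot.get_obs(): the state, without advancing time (a new reading comes with each control period).
- robot.snapshot(name): name is "scene" or "side" or "wrist"; returns (picture, depth): 480x640x3 uint8, red, green, blue; 480x640 float32, m along the optical axis (not along the pixel's ray), 0 where there is no reading.
- robot.camera_params(name): a dict with "mtx" (3x3 intrinsics, pixels), "R" (3x3) and "t" (3): a world point X has camera coordinates R X + t. Camera axes: x right, y down, z forward; pixel columns grow to the right and rows downward; lengths in m; the calibration is good to about 2 mm. A picture is of the moment at which its call begins: read the wrist's pose just before it. camera_params takes no time and is no camera call; for the wrist camera it gives the pose at the moment of the call.
- robot.close_job(): hands the job in, once; it reports no verdict.
The state is a dict: "time": time; "joint_positions": joint angles; "qvel": joint speeds; "joint_torque": joint torques, N m; "tool_pos": TCP position; "ee_rot": TCP orientation; "wrist_force": force on the tool from outside, world axes, zero at the start; "wrist_torque": the same for the moment, N m; "width": finger opening in m.
Only numpy, scipy, OpenCV 4.12 (cv2) and the standard library are available. Lean on these libraries where they do the work, as an engineer would, in place of code of your own. Each camera call takes 0.05 s, during which the arm holds its last target.

## Working session

There is one attempt and no reset: what is moved stays moved. The work goes in short steps, Python scripts to look and compute and a tool call to move; the robot and the scene stay as the last step left them, time stands still between calls to the robot, and variables do not carry over. Pictures are saved under pics/ and viewed, and the job is handed in when it is done.

Besides the shell and the picture viewer there is one more tool, called after "Call:" in YAML: its name, and indented under it one key for each argument. move_arm: Moves the arm, as the interface text tells. Its arguments: {"type":"object","properties":{"increments":{"type":"array","items":{"type":"array","items":{"type":"array","items":{"type":"number","minimum":-1,"maximum":1}}}}},"required":["increments"]}

```bash
mkdir -p pics; ls; python3 - <<'E'
from bench import robot
import cv2,numpy as np
print(robot.get_obs(), robot.tcp_to_tips)
for n in ["scene","side"]:
    p,d=robot.snapshot(n); cv2.imwrite(f"pics/{n}0.png",p[:,:,::-1]); np.save(f"{n}0.npy",d)
    c=robot.camera_params(n); print(n,c["mtx"].tolist(),(-c["R"].T@c["t"]).round(3),c["R"].round(3).tolist())
E
```

```text
pics
{'time': 0.0, 'joint_positions': array([-1.22711150e+00,  8.79503787e-02,  1.37227942e+00, -4.32569477e-05,
        1.68357573e+00, -1.03110390e-01]), 'qvel': array([-0.00149159,  0.00104167, -0.00041288,  0.00049215, -0.00069079,
       -0.00100208]), 'joint_torque': array([-4.61646891e-05, -3.40181279e+01, -3.02426004e+01,  7.16618495e-02,
        3.30184679e-02, -1.72369869e-04]), 'tool_pos': array([ 0.23758788, -0.4959068 ,  0.40349345]), 'ee_rot': array([-3.13938711e+00, -1.85001669e-04,  4.46790191e-01]), 'wrist_force': array([ 0.29615543,  0.32353652, -0.30127666]), 'wrist_torque': array([-0.034525  ,  0.02871902,  0.05551124]), 'width': 0.09397729911716024} 0.1992
scene [[448.128677874095, 0.0, 314.37949980128127], [0.0, 448.128677874095, 241.69098729537578], [0.0, 0.0, 1.0]] [ 1.04  -0.733  0.856] [[0.837, 0.547, 0.013], [0.349, -0.515, -0.783], [-0.422, 0.66, -0.622]]
side [[615.2591844178805, 0.0, 316.50167311066093], [0.0, 615.2591844178805, 241.07883959671543], [0.0, 0.0, 1.0]] [-0.252  1.049  1.205] [[-0.787, -0.617, -0.011], [-0.415, 0.543, -0.73], [0.456, -0.57, -0.684]]
```

View pics/scene0.png

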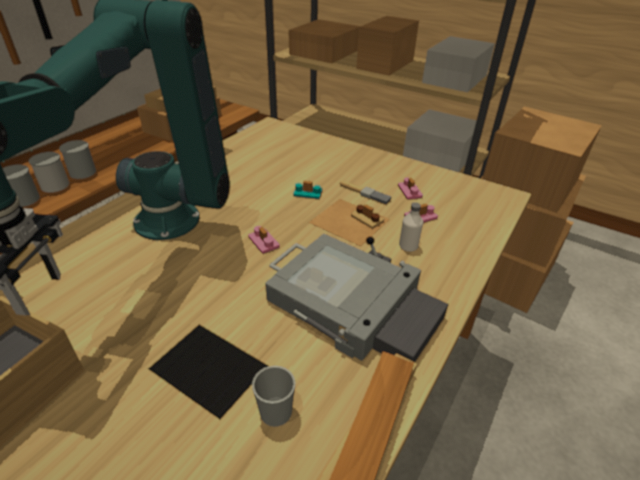

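View pics/side0.png

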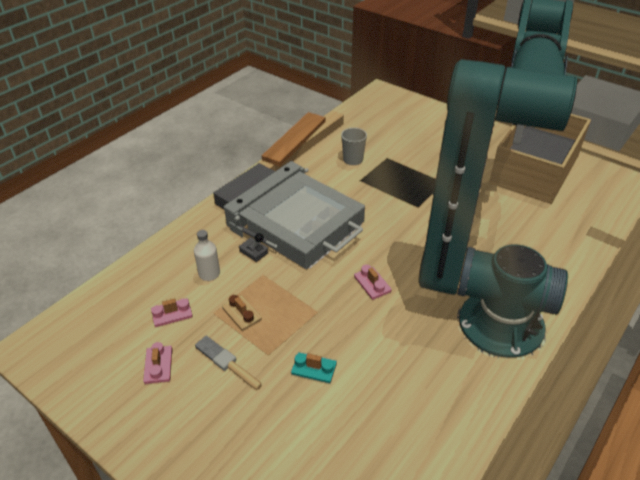

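Scene view: the machine's centre is near (345,290), the mat at (208,368), and the tin at (273,395). The cardboard at (345,220) holds one carrier with dark round knobs at (367,213), plus pink and turquoise decoys. The side view agrees. I'll zoom in next.

```bash
cat > h.py <<'E'
from bench import robot
import cv2,numpy as np
def ray(n,uv,c=None):
    c=c or robot.camera_params(n); C=-c["R"].T@c["t"]
    d=c["R"].T@np.linalg.inv(c["mtx"])@np.array([uv[0],uv[1],1.]); return C,d
def plane(n,uv,z,c=None):
    C,d=ray(n,uv,c); return (C+d*(z-C[2])/d[2]).round(4)
def proj(n,X,c=None):
    c=c or robot.camera_params(n); q=c["mtx"]@(c["R"]@np.array(X)+c["t"]); return (q[:2]/q[2]).round(1)
def tri(uv1,uv2,n1="scene",n2="side"):
    C1,d1=ray(n1,uv1);C2,d2=ray(n2,uv2)
    A=np.stack([d1,-d2],1); s=np.linalg.lstsq(A,C2-C1,rcond=None)[0]
    a=C1+d1*s[0];b=C2+d2*s[1]; return ((a+b)/2).round(4),np.linalg.norm(a-b).round(4)
def crop(img,x,y,w,h,s,name):
    cv2.imwrite(name,cv2.resize(img[y:y+h,x:x+w],None,fx=s,fy=s,interpolation=cv2.INTER_CUBIC))
E
python3 - <<'E'
from h import *
a=cv2.imread("pics/scene0.png");b=cv2.imread("pics/side0.png")
crop(a,250,170,200,190,4,"pics/sc1.png"); 
crop(b,200,120,200,150,4,"pics/si1.png"); 
E
```

```text
(no output)
```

View pics/sc1.png

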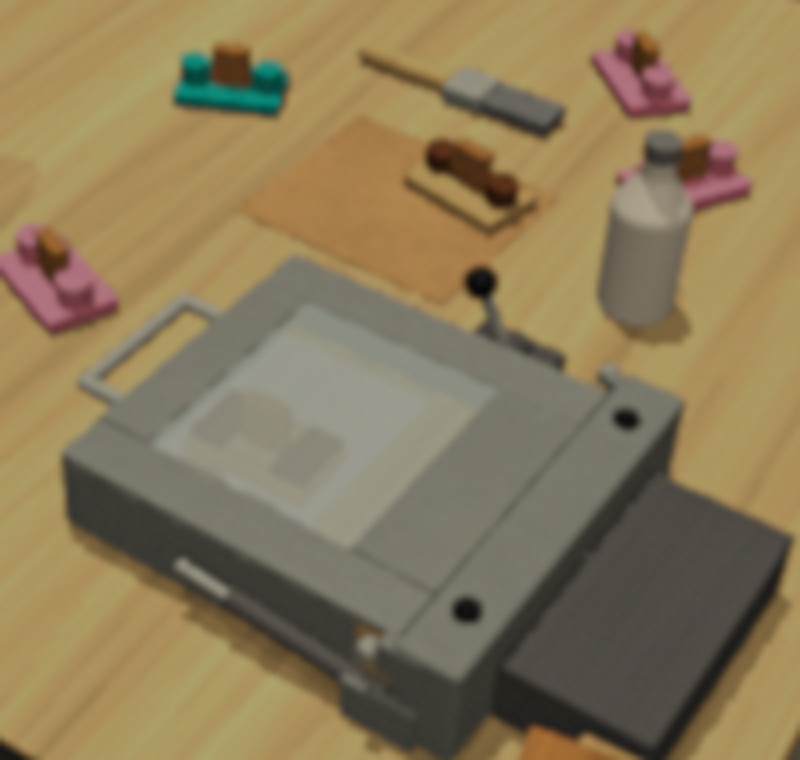

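View pics/si1.png

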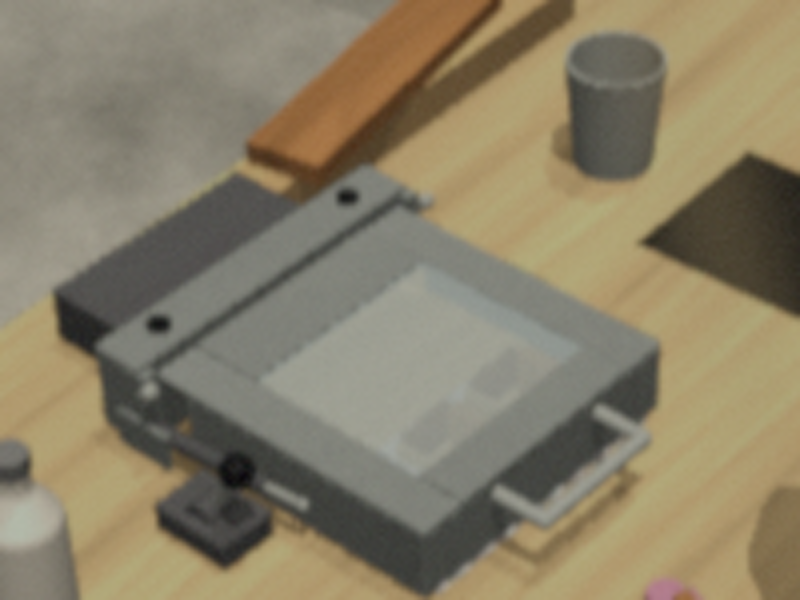

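```bash
python3 - <<'E'
from h import *
s=lambda x,y:(250+x/4,170+y/4); t=lambda x,y:(200+x/4,120+y/4)
P={}
for n,a,b in [("barL",s(185,300),t(545,522)),("barR",s(88,382),t(645,440)),("hFL",s(295,258),t(430,530)),("hFR",s(65,460),t(658,350)),
 ("ball",s(481,282),t(237,470)),("bolt1",s(625,420),t(158,324)),("bolt2",s(466,610),t(347,197))]:
    P[n],e=tri(a,b); print(n,P[n],e)
for a,b in [("barR","barL"),("hFR","hFL"),("bolt2","bolt1")]:
    d=P[b]-P[a]; print(a,np.hypot(*d[:2]), np.arctan2(-d[0],d[1]))
for q in ["scene","side"]:
    im=cv2.imread(f"pics/{q}0.png"); 
    hsv=cv2.cvtColor(im,cv2.COLOR_BGR2HSV)
    m=(im.max(2)<50).astype(np.uint8)
    k=cv2.connectedComponentsWithStats(m)
    for i in range(1,k[0]):
        if k[2][i][4]>800: print(q,k[2][i],k[3][i])
c=robot.camera_params("wrist");print(c)
E
```

```text
barL [0.4559 0.0818 0.0471] 0.0021
barR [ 0.4509 -0.0273  0.0462] 0.0038
hFL [0.5042 0.1487 0.0631] 0.0062
hFR [ 0.4925 -0.1036  0.0564] 0.0022
ball [0.6362 0.1893 0.0731] 0.0017
bolt1 [0.7821 0.1106 0.0766] 0.0002
bolt2 [ 0.7722 -0.0889  0.077 ] 0.0009
barR 0.10921451368751317 -0.04579746866072337
hFR 0.25257113849369245 -0.046340166063944706
bolt2 0.19974548805917997 -0.04958338636428792
scene [ 464    0   52  174 1262] [489.94215531  82.45641838]
scene [    0     3   235   236 18760] [138.91364606 119.28757996]
scene [   0  205   59   80 1615] [ 23.22910217 240.56656347]
scene [ 150  326  116   92 5374] [208.10215854 369.98660216]
side [ 357   10   90   87 3098] [405.23240801  49.61394448]
side [ 494   86   75   45 1053] [530.09211776 117.68566002]
side [394 164  41  42 944] [412.11970339 185.1440678 ]
{'mtx': array([[425.11626138,   0.        , 316.08323042],
       [  0.        , 425.11626138, 240.73616295],
       [  0.        ,   0.        ,   1.        ]]), 'R': array([[ 0.43200976, -0.90186597, -0.00230993],
       [-0.87021493, -0.41751823,  0.26154254],
       [-0.23684076, -0.11097879, -0.96518919]]), 't': array([-0.54948763, -0.02570459,  0.39059819])}
```

```bash
python3 - <<'E'
from h import *
im=cv2.imread("pics/scene0.png"); m=(im.max(2)<50).astype(np.uint8)
k=cv2.connectedComponents(m)[1]; m=(k==k[368,208]).astype(np.uint8)
c=cv2.findContours(m,0,2)[0][0]; r=cv2.approxPolyDP(c,6,True)[:,0]
print([(tuple(p),plane("scene",p,0)[:2]) for p in r])
def blob(lo,hi,z,name,mn=60):
  for q in ["scene","side"]:
    im=cv2.imread(f"pics/{q}0.png");h=cv2.cvtColor(im,cv2.COLOR_BGR2HSV)
    m=cv2.inRange(h,lo,hi); k=cv2.connectedComponentsWithStats(m)
    for i in range(1,k[0]):
        if k[2][i][4]>mn: print(name,q,k[2][i][4],k[3][i].round(1),plane(q,k[3][i],z)[:2])
blob((160,60,80),(179,255,255),.012,"pink")
blob((80,120,60),(95,255,255),.012,"turq")
a=im; b=cv2.imread("pics/side0.png")
crop(a,310,170,110,90,7,"pics/sc2.png"); crop(b,200,260,140,120,5,"pics/si2.png")
E
```

```text
[((np.int32(198), np.int32(326)), array([ 0.4049, -0.2674])), ((np.int32(150), np.int32(368)), array([ 0.4035, -0.4165])), ((np.int32(220), np.int32(417)), array([ 0.6158, -0.4181])), ((np.int32(265), np.int32(365)), array([ 0.6136, -0.2664]))]
pink scene 222 [409.5 190.2] [0.5866 0.5984]
pink scene 128 [429.1 214.2] [0.7013 0.4962]
pink scene 349 [263.3 241.2] [0.3387 0.077 ]
pink side 526 [371.8 283.6] [0.3269 0.0955]
pink side 585 [171.2 313.1] [0.6717 0.4879]
pink side 780 [157.9 364.7] [0.578  0.6144]
turq scene 223 [307.3 191.6] [0.2917 0.3853]
turq side 676 [313.4 368.6] [0.2825 0.4003]
```

View pics/sc2.png

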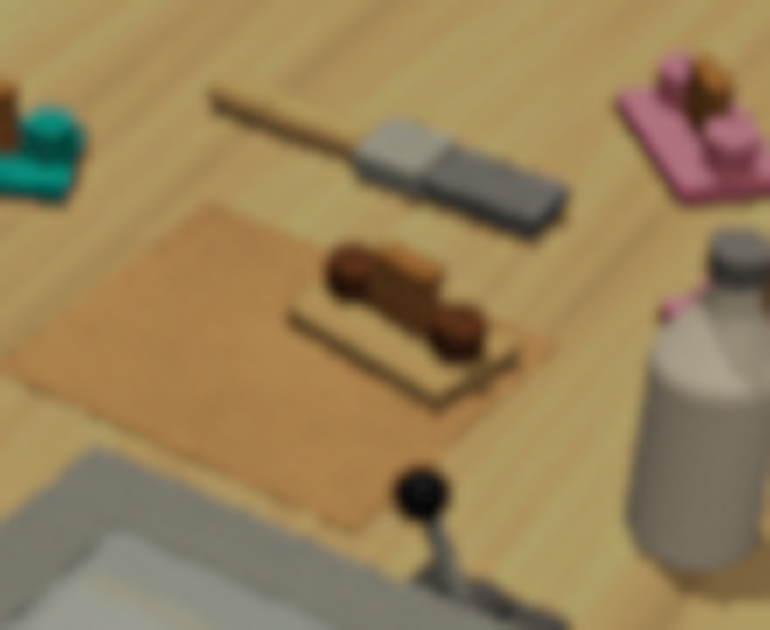

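View pics/si2.png

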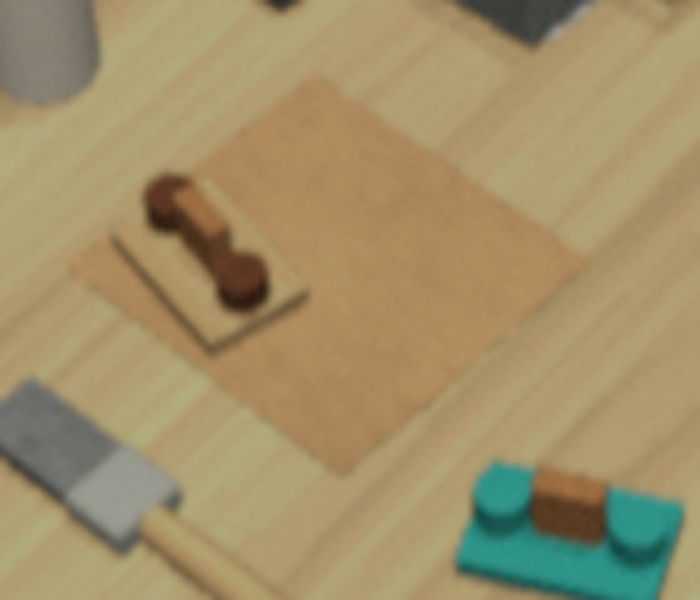

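```bash
cat >> h.py <<'E'
from scipy.spatial.transform import Rotation as Ro
O=np.array([.740,.0134]); YAW=-.048
ex=np.array([np.cos(YAW),np.sin(YAW)]); ey=np.array([-ex[1],ex[0]])
def mach(x,y,z): return np.array([*(O+x*ex+y*ey),z])
def inmach(p): d=np.array(p[:2])-O; return (d@ex).round(4),(d@ey).round(4)
def inc(pts,yaw=None,rpy=None):
    """pts: grasp-point world targets; tool down with yaw; prints increments"""
    o=robot.get_obs(); R0=Ro.from_euler("xyz",o["ee_rot"]); t0=o["tool_pos"]
    g0=t0+R0.apply([0,0,.18]); print("t",o["time"],"grasp",g0.round(4),"rpy",o["ee_rot"].round(3),"F",o["wrist_force"].round(1),"w",round(o["width"],4))
    for p in pts:
        R1=R0 if yaw is None and rpy is None else Ro.from_euler("xyz",rpy if rpy is not None else [np.pi,0,yaw])
        T=np.array(p)-R1.apply([0,0,.18])
        print(np.array(p).round(3),"->",(R0.inv().apply(T-t0)/.1).round(3),((R0.inv()*R1).as_rotvec()/(np.pi/2)).round(3))
E
python3 - <<'E'
from h import *
s=lambda x,y:(310+x/7,170+y/7); t=lambda x,y:(200+x/5,260+y/5)
print(tri(s(350,265),t(167,190)),tri(s(460,328),t(245,272)))
print("feed",[plane("scene",s(*p),0)[:2] for p in [(10,360),(205,205),(350,525),(545,345)]])
print("rib",tri(s(405,265),t(202,208)))
E
```

```text
(array([0.5337, 0.368 , 0.0504]), np.float64(0.0446)) (array([0.5409, 0.3753, 0.0032]), np.float64(0.0471))
feed [array([0.3935, 0.2577]), array([0.4012, 0.4223]), array([0.5836, 0.2389]), array([0.5947, 0.4092])]
rib (array([0.5367, 0.3716, 0.0443]), np.float64(0.001))
```

Call:
move_arm:
  increments:
    - [[0.45,0.3,-0.3,0,0,0,-0.08],[0.45,0.6,-0.6,0,0,0,-0.16],[0.45,0.9,-0.9,0,0,0,-0.24],[0.45,1,-0.9,0,0,0,-0.32],[0.45,1,-0.9,0,0,0,-0.4],[0.45,1,-0.9,0,0,0,-0.48],[0.45,1,-0.9,0,0,0,-0.56],[0.45,1,-0.9,0,0,0,-0.63]]

```text
time: 0.77
tool_pos: [0.289, -0.3713, 0.4042]
ee_rot: [-3.141, -0.001, 1.443]
wrist_force: [0.0, -0.2, -0.3]
width: 0.0445
```

```bash
python3 - <<'E'
from h import *
s=lambda x,y:(310+x/7,170+y/7); t=lambda x,y:(200+x/5,260+y/5)
print(tri(s(350,265),t(245,272)),tri(s(460,328),t(167,190)))
inc([[.4534,.0272,.2244],[.4534,.0272,.10],[.4534,.0272,.048]],yaw=1.5228)
E
```

```text
(array([0.5036, 0.3797, 0.0268]), np.float64(0.0013)) (array([0.571 , 0.3636, 0.0271]), np.float64(0.001))
t 0.7667 grasp [ 0.2889 -0.3712  0.2242] rpy [-3.141e+00 -1.000e-03  1.443e+00] F [ 0.  -0.2 -0.3] w 0.0445
[0.453 0.027 0.224] -> [ 4.162  1.123 -0.   ] [-0.    -0.    -0.051]
[0.453 0.027 0.1  ] -> [4.161 1.123 1.244] [-0.    -0.    -0.051]
[0.453 0.027 0.048] -> [4.161 1.124 1.764] [-0.    -0.    -0.051]
```

Call:
move_arm:
  increments:
    - [[0.45,0.33,0.09,0,0,0,0],[0.45,0.67,0.18,0,0,0,0],[0.45,1,0.28,0,0,0,0]]

```text
time: 1.02
tool_pos: [0.33, -0.2754, 0.404]
ee_rot: [-3.141, -0.001, 1.434]
wrist_force: [1.5, -0.0, -0.1]
width: 0.0423
```

Call:
move_arm:
  increments:
    - [[0.45,0.33,0.09,0,0,0,0],[0.45,0.67,0.18,0,0,0,0],[0.45,1,0.28,0,0,0,0]]

```text
time: 1.27
tool_pos: [0.3713, -0.1793, 0.4043]
ee_rot: [-3.141, -0.0, 1.436]
wrist_force: [1.1, 0.0, -0.2]
width: 0.0427
```

Call:
move_arm:
  increments:
    - [[0.45,0.33,0.09,0,0,0,0],[0.45,0.67,0.18,0,0,0,0],[0.45,1,0.28,0,0,0,0]]

```text
time: 1.52
tool_pos: [0.4124, -0.0838, 0.4044]
ee_rot: [-3.141, 0.0, 1.436]
wrist_force: [0.0, 0.2, -0.2]
width: 0.0425
```

Call:
move_arm:
  increments:
    - [[0.45,0.33,0.09,0,0,0,0],[0.45,0.67,0.18,0,0,0,0],[0.45,1,0.28,0,0,0,-0.051],[0.45,1,0.28,0,0,0,-0.051],[0.45,1,0.28,0,0,0,-0.051],[0.45,1,0.28,0,0,0,-0.051]]

```text
time: 2.02
tool_pos: [0.4534, 0.0096, 0.4042]
ee_rot: [-3.14, 0.001, 1.516]
wrist_force: [0.2, -0.0, -0.3]
width: 0.0419
```

```bash
python3 - <<'E'
from h import *
inc([[.4534,.0272,.10],[.4534,.0272,.048]],yaw=1.5228)
p,d=robot.snapshot("wrist"); cv2.imwrite("pics/w1.png",p[:,:,::-1])
E
```

```text
t 2.0167 grasp [0.4531 0.0095 0.2242] rpy [-3.140e+00  1.000e-03  1.516e+00] F [ 0.2 -0.  -0.3] w 0.0419
[0.453 0.027 0.1  ] -> [ 0.177 -0.008  1.242] [-0.001  0.    -0.004]
[0.453 0.027 0.048] -> [ 0.177 -0.007  1.762] [-0.001  0.    -0.004]
```

View pics/w1.png

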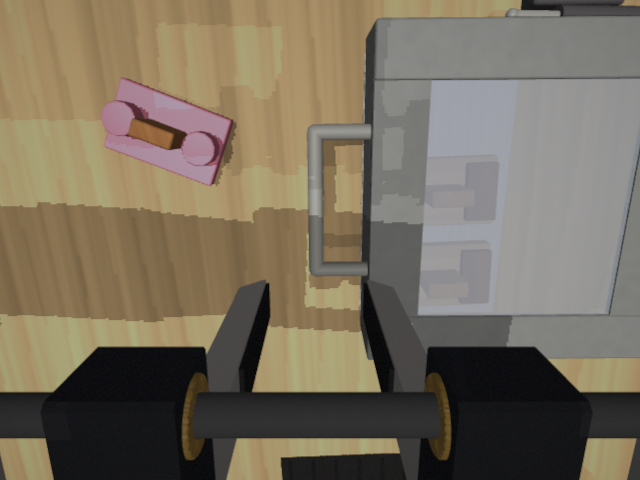

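```bash
python3 - <<'E'
from h import *
for q in [(316,131),(316,268)]: print(plane("wrist",q,.05))
E
```

```text
[0.4582 0.0809 0.05  ]
[ 0.4521 -0.0285  0.05  ]
```

Call:
move_arm:
  increments:
    - [[0.45,0.17,0,0.4,0,0,0],[0.45,0.17,0,0.8,0,0,0],[0.45,0.17,0,0.9,0,0,0],[0.45,0.17,0,0.9,0,0,0]]

```text
time: 2.4
tool_pos: [0.4529, 0.0256, 0.3108]
ee_rot: [-3.133, 0.0, 1.514]
wrist_force: [-0.2, 0.7, -0.1]
width: 0.0421
```

Call:
move_arm:
  increments:
    - [[0.45,0.01,0.02,0.3,0,0,0],[0.45,0.01,0.02,0.6,0,0,0],[0.45,0.01,0.02,0.83,0,0,0],[0.45,0.01,0.02,0.83,0,0,0],[0.0,0.01,0.02,0.83,0,0,0],[0.0,0.01,0.02,0.83,0,0,0],[0.0,0.01,0.02,0.83,0,0,0],[0.0,0.01,0.02,0.83,0,0,0]]

```text
time: 3.07
tool_pos: [0.4567, 0.0274, 0.2339]
ee_rot: [3.141, 0.0, 1.516]
wrist_force: [-6.8, -1.0, 4.4]
width: 0.0191
```

Call:
move_arm:
  increments:
    - [[0.0,0,0,0,0,0,0],[0.0,0,0,0,0,0,0],[0.0,0,0,0,0,0,0]]

```text
time: 3.32
tool_pos: [0.4547, 0.0276, 0.2328]
ee_rot: [-3.134, 0.001, 1.517]
wrist_force: [-11.0, -0.1, 9.2]
width: 0.0115
```

```bash
cat > arc.py <<'E'
from h import *
def bar(th): a=th-.0522; return mach(-.2874*np.cos(a),0,.065+.2874*np.sin(a))
E
python3 - <<'E'
from arc import *
inc([bar(t) for t in np.arange(0,1.49,.08)])
E
```

```text
t 3.3167 grasp [0.4534 0.0275 0.0528] rpy [-3.134e+00  1.000e-03  1.517e+00] F [-11.   -0.1   9.2] w 0.0115
[0.453 0.027 0.05 ] -> [-0.003  0.     0.028] [0. 0. 0.]
[0.453 0.027 0.073] -> [-0.004 -0.004 -0.202] [0. 0. 0.]
[0.455 0.027 0.096] -> [-0.004  0.009 -0.431] [0. 0. 0.]
[0.458 0.027 0.119] -> [-0.004  0.042 -0.659] [0. 0. 0.]
[0.463 0.027 0.141] -> [-0.004  0.092 -0.883] [0. 0. 0.]
[0.47  0.026 0.163] -> [-0.004  0.16  -1.102] [0. 0. 0.]
[0.479 0.026 0.184] -> [-0.003  0.245 -1.316] [0. 0. 0.]
[0.489 0.025 0.205] -> [-0.003  0.347 -1.522] [0. 0. 0.]
[0.501 0.025 0.224] -> [-0.002  0.465 -1.719] [0. 0. 0.]
[0.515 0.024 0.243] -> [-0.002  0.599 -1.906] [0. 0. 0.]
[0.53  0.024 0.26 ] -> [-1.000e-03  7.470e-01 -2.082e+00] [0. 0. 0.]
[0.546 0.023 0.277] -> [-0.     0.909 -2.245] [0. 0. 0.]
[0.563 0.022 0.292] -> [ 1.000e-03  1.083e+00 -2.395e+00] [0. 0. 0.]
[0.582 0.021 0.305] -> [ 2.000e-03  1.269e+00 -2.531e+00] [0. 0. 0.]
[0.602 0.02  0.317] -> [ 0.003  1.465 -2.651] [0. 0. 0.]
[0.622 0.019 0.327] -> [ 0.004  1.67  -2.755] [0. 0. 0.]
[0.643 0.018 0.336] -> [ 0.005  1.882 -2.843] [0. 0. 0.]
[0.665 0.017 0.343] -> [ 0.006  2.101 -2.913] [0. 0. 0.]
[0.688 0.016 0.348] -> [ 0.007  2.325 -2.965] [0. 0. 0.]
```

Call:
move_arm:
  increments:
    - [[0,0,0,-0.11,0,0,0],[0,0,0,-0.23,0,0,0],[0,0,0,-0.34,0,0,0],[0,0,0.01,-0.46,0,0,0],[0,0,0.025,-0.57,0,0,0],[0,0,0.04,-0.69,0,0,0],[0,0,0.07,-0.8,0,0,0],[0,0,0.09,-0.91,0,0,0]]

```text
time: 3.98
tool_pos: [0.4635, 0.0272, 0.3224]
ee_rot: [-3.132, 0.001, 1.517]
wrist_force: [-6.0, -0.7, -0.4]
width: 0.0111
```

```bash
python3 - <<'E'
from arc import *
inc([bar(t) for t in np.arange(.32,.73,.08)])
E
```

```text
t 3.9833 grasp [0.4618 0.0271 0.1424] rpy [-3.132e+00  1.000e-03  1.517e+00] F [-6.  -0.7 -0.4] w 0.0111
[0.463 0.027 0.141] -> [-0.003  0.014  0.013] [0. 0. 0.]
[0.47  0.026 0.163] -> [-0.003  0.082 -0.207] [0. 0. 0.]
[0.479 0.026 0.184] -> [-0.003  0.167 -0.42 ] [0. 0. 0.]
[0.489 0.025 0.205] -> [-0.002  0.268 -0.626] [0. 0. 0.]
[0.501 0.025 0.224] -> [-0.002  0.386 -0.824] [0. 0. 0.]
[0.515 0.024 0.243] -> [-1.000e-03  5.190e-01 -1.011e+00] [0. 0. 0.]
```

Call:
move_arm:
  increments:
    - [[0,0,0.02,-0.11,0,0,0],[0,0,0.05,-0.22,0,0,0],[0,0,0.09,-0.33,0,0,0],[0,0,0.14,-0.43,0,0,0],[0,0,0.19,-0.54,0,0,0],[0,0,0.24,-0.64,0,0,0],[0,0,0.3,-0.74,0,0,0],[0,0,0.36,-0.84,0,0,0]]

```text
time: 4.65
tool_pos: [0.4996, 0.0254, 0.4081]
ee_rot: [-3.134, 0.0, 1.517]
wrist_force: [-10.3, 1.4, 2.6]
width: 0.0108
```

```bash
python3 - <<'E'
from arc import *
inc([bar(t) for t in np.arange(.64,1.13,.08)])
E
```

```text
t 4.65 grasp [0.4983 0.0254 0.2281] rpy [-3.134  0.     1.517] F [-10.3   1.4   2.6] w 0.0108
[0.501 0.025 0.224] -> [-0.003  0.029  0.037] [0. 0. 0.]
[0.515 0.024 0.243] -> [-0.003  0.163 -0.15 ] [0. 0. 0.]
[0.53  0.024 0.26 ] -> [-0.002  0.311 -0.326] [0. 0. 0.]
[0.546 0.023 0.277] -> [-0.001  0.472 -0.489] [0. 0. 0.]
[0.563 0.022 0.292] -> [ 0.     0.647 -0.639] [0. 0. 0.]
[0.582 0.021 0.305] -> [ 0.001  0.832 -0.775] [0. 0. 0.]
[0.602 0.02  0.317] -> [ 0.002  1.028 -0.895] [0. 0. 0.]
```

Call:
move_arm:
  increments:
    - [[0,0,0.07,-0.08,0,0,0],[0,0,0.14,-0.17,0,0,0],[0,0,0.28,-0.34,0,0,0],[0,0,0.36,-0.42,0,0,0],[0,0,0.44,-0.5,0,0,0],[0,0,0.62,-0.65,0,0,0],[0,0,0.8,-0.79,0,0,0],[0,0,0.98,-0.91,0,0,0]]

```text
time: 5.32
tool_pos: [0.5982, 0.0205, 0.503]
ee_rot: [3.138, -0.001, 1.518]
wrist_force: [-2.7, 1.0, 1.9]
width: 0.0109
```

```bash
python3 - <<'E'
from arc import *
inc([bar(t) for t in np.arange(1.04,1.49,.08)])
E
```

```text
t 5.3167 grasp [0.5989 0.0206 0.323 ] rpy [ 3.138e+00 -1.000e-03  1.518e+00] F [-2.7  1.   1.9] w 0.0109
[0.582 0.021 0.305] -> [-0.005 -0.17   0.18 ] [0. 0. 0.]
[0.602 0.02  0.317] -> [-0.004  0.027  0.062] [0. 0. 0.]
[0.622 0.019 0.327] -> [-0.003  0.233 -0.04 ] [0. 0. 0.]
[0.643 0.018 0.336] -> [-0.002  0.446 -0.125] [0. 0. 0.]
[0.665 0.017 0.343] -> [-0.001  0.666 -0.193] [0. 0. 0.]
[0.688 0.016 0.348] -> [ 0.001  0.89  -0.243] [0. 0. 0.]
```

Call:
move_arm:
  increments:
    - [[0,0,0.1,-0.05,0,0,0],[0,0,0.2,-0.1,0,0,0],[0,0,0.31,-0.14,0,0,0],[0,0,0.42,-0.18,0,0,0],[0,0,0.53,-0.22,0,0,0],[0,0,0.64,-0.25,0,0,0],[0,0,0.75,-0.28,0,0,0],[0,0,0.84,-0.3,0,0,0]]

```text
time: 5.98
tool_pos: [0.6832, 0.0158, 0.5307]
ee_rot: [3.137, -0.001, 1.518]
wrist_force: [-0.6, 2.0, 2.9]
width: 0.0113
```

Call:
move_arm:
  increments:
    - [[0.15,0,0,0,0,0,0],[0.3,0,0,0,0,0,0],[0.5,0,0,0,0,0,0],[0.5,0,0,0,0,0,0],[0.5,0,0,0,0,0,0]]

```text
time: 6.4
tool_pos: [0.6828, 0.0153, 0.5279]
ee_rot: [3.141, 0.0, 1.516]
wrist_force: [1.0, 0.3, 0.8]
width: 0.0374
```

```bash
python3 - <<'E'
from arc import *
inc([bar(t) for t in np.arange(1.36,1.49,.04)])
for n in ["scene","side"]:
    p,d=robot.snapshot(n); cv2.imwrite(f"pics/{n}2.png",p[:,:,::-1])
E
```

```text
t 6.4 grasp [0.6829 0.0153 0.3479] rpy [3.141 0.    1.516] F [1.  0.3 0.8] w 0.0374
[0.665 0.017 0.343] -> [ 0.007 -0.176  0.054] [0. 0. 0.]
[0.677 0.016 0.345] -> [ 0.008 -0.065  0.026] [0. 0. 0.]
[0.688 0.016 0.348] -> [0.009 0.048 0.003] [0. 0. 0.]
[0.699 0.015 0.349] -> [ 0.01   0.161 -0.015] [0. 0. 0.]
```

View pics/side2.png

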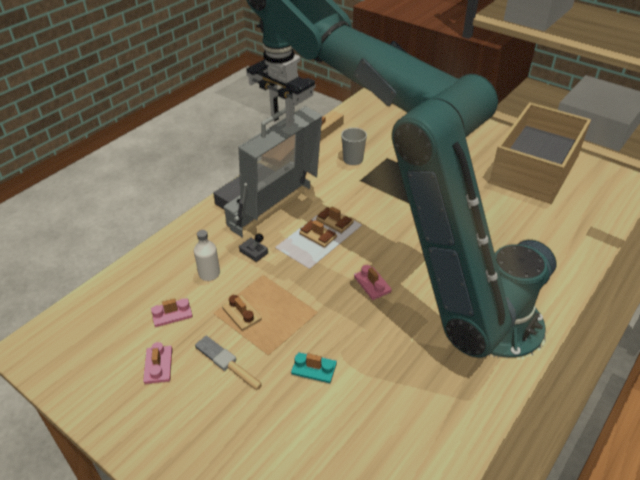

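View pics/scene2.png

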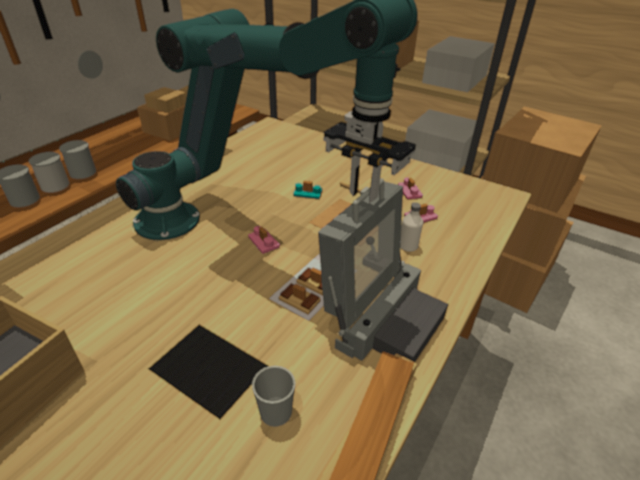

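The hood stands up, with two square carriers on the bed in the side view at (318,233) and (335,217). Now I back out upward.

Call:
move_arm:
  increments:
    - [[0.5,0,0,-0.2,0,0,0],[0.5,0,0,-0.4,0,0,0],[0.5,0,0,-0.6,0,0,0],[0.5,0,0,-0.6,0,0,0],[0.5,0,0,-0.6,0,0,0]]

```text
time: 6.92
tool_pos: [0.6827, 0.0153, 0.5889]
ee_rot: [3.139, 0.0, 1.516]
wrist_force: [-0.1, 0.3, -0.3]
width: 0.047
```

Call:
move_arm:
  increments:
    - [[0.5,0,-0.3,-0.0,0,0,0],[0.5,0,-0.6,0,0,0,0],[0.5,0,-0.9,0,0,0,0],[0.5,0,-1,0,0,0,0]]

```text
time: 7.25
tool_pos: [0.5803, 0.0211, 0.5863]
ee_rot: [-3.137, -0.0, 1.517]
wrist_force: [0.1, 0.4, 1.0]
width: 0.0468
```

Call:
move_arm:
  increments:
    - [[0.5,0,-0.3,0,0,0,0],[0.5,0,-0.6,0,0,0,0.08],[0.5,0,-1,0,0,0,0.16],[0.5,0,-1,0,0,0,0.24],[0.5,0,-1,0,0,0,0.32],[0.5,0,-1,0,0,0,0.4],[0.5,0,-1,0,0,0,0.48],[0.5,0,-1,0,0,0,0.56]]

```text
time: 7.92
tool_pos: [0.4832, 0.0262, 0.5853]
ee_rot: [-3.139, 0.003, 0.635]
wrist_force: [-0.5, -0.5, -0.3]
width: 0.0471
```

```bash
python3 - <<'E'
from arc import *
inc([[.48,-.03,.25]],yaw=YAW)
p,d=robot.snapshot("wrist"); cv2.imwrite("pics/w3.png",p[:,:,::-1])
p,d=robot.snapshot("side"); cv2.imwrite("pics/side3.png",p[:,:,::-1])
p,d=robot.snapshot("scene"); cv2.imwrite("pics/scene3.png",p[:,:,::-1])
E
```

```text
t 7.9167 grasp [0.4826 0.0262 0.4053] rpy [-3.139e+00  3.000e-03  6.350e-01] F [-0.5 -0.5 -0.3] w 0.0471
[ 0.48 -0.03  0.25] -> [-0.355  0.437  1.553] [-0.001  0.002  0.435]
```

View pics/w3.png

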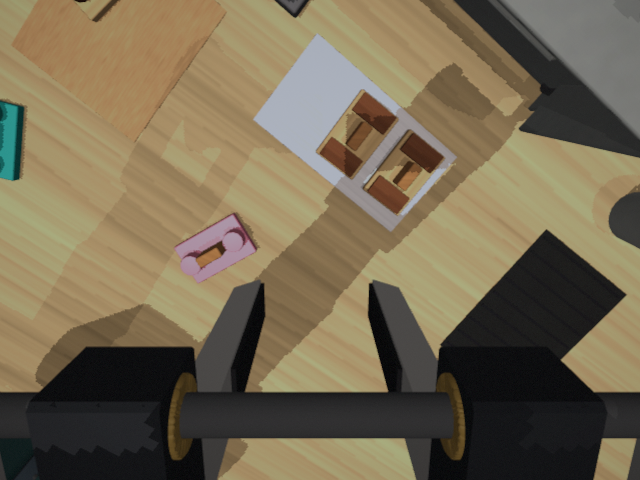

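View pics/side3.png

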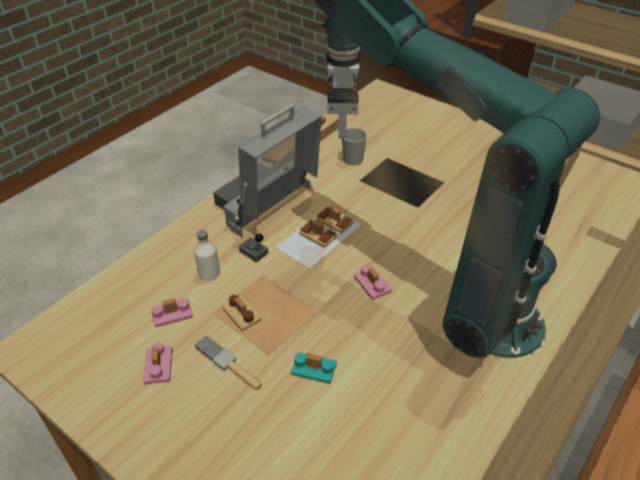

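```bash
python3 - <<'E'
from arc import *
# undo nothing: arm static
for nm,q,z in [("bed",(316,35),0),("bed",(254,118),0),("bed",(391,231),0),("bed",(455,163),0),("A+",(374,112),.022),("A-",(341,156),.022),("B+",(422,151),.022),("B-",(386,194),.022),("Arib",(359,136),.05),("Brib",(408,174),.05),("tin",(0,0),0)]:
    p=plane("wrist",q,z); print(nm,p,inmach(p))
print(mach(-.18,0,0))
E
```

```text
bed [0.6285 0.136  0.    ] (np.float64(-0.1173), np.float64(0.1171))
bed [0.5035 0.141  0.    ] (np.float64(-0.2424), np.float64(0.1161))
bed [ 0.4939 -0.0934  0.    ] (np.float64(-0.2407), np.float64(-0.1185))
bed [ 0.6151 -0.1019  0.    ] (np.float64(-0.1192), np.float64(-0.1212))
A+ [0.599  0.0251 0.022 ] (np.float64(-0.1414), np.float64(0.0049))
A- [0.533  0.0249 0.022 ] (np.float64(-0.2073), np.float64(0.0016))
B+ [ 0.5987 -0.0522  0.022 ] (np.float64(-0.138), np.float64(-0.0723))
B- [ 0.5298 -0.0506  0.022 ] (np.float64(-0.2069), np.float64(-0.074))
Arib [0.5646 0.0246 0.05  ] (np.float64(-0.1757), np.float64(0.0028))
Brib [ 0.5652 -0.0501  0.05  ] (np.float64(-0.1716), np.float64(-0.0718))
tin [0.4326 0.4605 0.    ] (np.float64(-0.3285), np.float64(0.4318))
[0.56020732 0.02203668 0.        ]
```

```bash
python3 - <<'E'
from arc import *
print("tin",plane("scene",(276,412),0),plane("scene",(273,378),.1),"glue",plane("scene",(411,243),0))
inc([[.565,-.051,.25],[.565,-.051,.04]],yaw=0)
E
```

```text
tin [ 0.7046 -0.3456  0.    ] [ 0.6953 -0.3363  0.1   ] glue [ 0.7089  0.3357 -0.    ]
t 8.0667 grasp [0.4829 0.0262 0.4058] rpy [-3.14e+00  2.00e-03  6.45e-01] F [-0.7 -0.5  0. ] w 0.0471
[ 0.565 -0.051  0.25 ] -> [0.192 1.11  1.556] [-0.001  0.002  0.41 ]
[ 0.565 -0.051  0.04 ] -> [0.197 1.114 3.656] [-0.001  0.002  0.41 ]
```

Call:
move_arm:
  increments:
    - [[0.55,0,0,0,0,0,0.08],[0.55,0,0,0,0,0,0.16],[0.55,0,0,0,0,0,0.24],[0.55,0,0,0,0,0,0.32],[0.55,0,0,0,0,0,0.405],[0.55,0,0,0,0,0,0.405],[0.55,0,0,0,0,0,0.405]]

```text
time: 8.65
tool_pos: [0.4835, 0.0262, 0.5868]
ee_rot: [-3.142, 0.001, 0.01]
wrist_force: [0.1, 0.1, -0.3]
width: 0.0517
```

```bash
python3 - <<'E'
from arc import *
inc([[.565,-.051,.25],[.565,-.051,.04]],yaw=0)
E
```

```text
t 8.65 grasp [0.4833 0.0262 0.4068] rpy [-3.142e+00  1.000e-03  1.000e-02] F [ 0.1  0.1 -0.3] w 0.0517
[ 0.565 -0.051  0.25 ] -> [0.809 0.78  1.567] [-0.     0.001  0.006]
[ 0.565 -0.051  0.04 ] -> [0.812 0.78  3.667] [-0.     0.001  0.006]
```

Call:
move_arm:
  increments:
    - [[0.55,0.27,0.26,0.2,0,0,0],[0.55,0.54,0.52,0.5,0,0,0],[0.55,0.81,0.78,0.8,0,0,0],[0.55,0.81,0.78,1,0,0,0]]

```text
time: 8.98
tool_pos: [0.5669, -0.054, 0.4852]
ee_rot: [3.14, -0.0, 0.007]
wrist_force: [-0.4, 0.3, -1.0]
width: 0.0515
```

Call:
move_arm:
  increments:
    - [[0.55,0,0,0.3,0,0,0],[0.55,0,0,0.7,0,0,0],[0.55,0,0,1,0,0,0],[0.55,0,0,1,0,0,0]]

```text
time: 9.32
tool_pos: [0.5634, -0.0513, 0.3782]
ee_rot: [-3.138, 0.017, 0.009]
wrist_force: [-0.2, 0.3, -0.9]
width: 0.0516
```

```bash
python3 - <<'E'
from arc import *
inc([[.565,-.051,.25],[.565,-.051,.04]],yaw=0)
p,d=robot.snapshot("wrist"); cv2.imwrite("pics/w4.png",p[:,:,::-1])
E
```

```text
t 9.3167 grasp [ 0.5604 -0.0508  0.1983] rpy [-3.138  0.017  0.009] F [-0.2  0.3 -0.9] w 0.0516
[ 0.565 -0.051  0.25 ] -> [ 0.007 -0.005 -0.518] [-0.002  0.011  0.006]
[ 0.565 -0.051  0.04 ] -> [0.042 0.002 1.582] [-0.002  0.011  0.006]
```

View pics/w4.png

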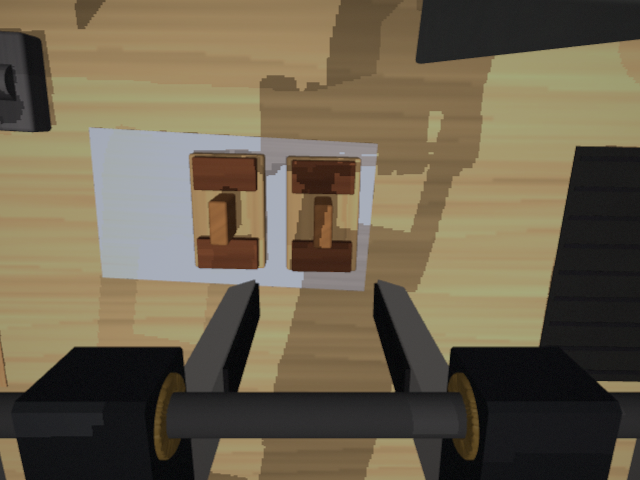

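```bash
python3 - <<'E'
from arc import *
for q in [(323.5,177),(322,256),(225,174),(228,253)]: print(plane("wrist",q,.022))
inc([[.565,-.051,.11],[.565,-.051,.04]],yaw=0)
E
```

```text
[ 0.5983 -0.0561  0.022 ]
[ 0.5324 -0.0557  0.022 ]
[0.6    0.0221 0.022 ]
[0.5344 0.0229 0.022 ]
t 9.3667 grasp [ 0.5623 -0.051   0.2028] rpy [-3.14   0.01   0.008] F [-0.2  0.6  0.7] w 0.0519
[ 0.565 -0.051  0.11 ] -> [ 0.018 -0.002  0.928] [-0.001  0.006  0.005]
[ 0.565 -0.051  0.04 ] -> [ 0.025 -0.     1.628] [-0.001  0.006  0.005]
```

Call:
move_arm:
  increments:
    - [[0.55,0.02,0.03,0.3,0,0,0],[0.55,0.02,0.03,0.6,0,0,0],[0.55,0.02,0.03,0.9,0,0,0],[0.55,0.02,0.03,0.95,0,0,0],[0.55,0.02,0.03,0.95,0,0,0]]

```text
time: 9.78
tool_pos: [0.567, -0.0544, 0.2928]
ee_rot: [-3.141, 0.001, 0.007]
wrist_force: [0.2, 0.4, 1.0]
width: 0.0519
```

```bash
python3 - <<'E'
from arc import *
inc([[.565,-.055,.04]],yaw=0)
E
```

```text
t 9.7833 grasp [ 0.5668 -0.0543  0.1128] rpy [-3.141e+00  1.000e-03  7.000e-03] F [0.2 0.4 1. ] w 0.0519
[ 0.565 -0.055  0.04 ] -> [-0.019  0.006  0.728] [-0.     0.001  0.004]
```

Call:
move_arm:
  increments:
    - [[0.55,-0.02,0,0.25,0,0,0],[0.55,-0.02,0,0.5,0,0,0],[0.55,-0.02,0,0.65,0,0,0],[0.55,-0.02,0,0.7,0,0,0],[0.55,-0.02,0,0.7,0,0,0],[0.0,-0.02,0,0.7,0,0,0],[0,-0.02,0,0.7,0,0,0],[0,-0.02,0,0.7,0,0,0]]

```text
time: 10.45
tool_pos: [0.5658, -0.0546, 0.2251]
ee_rot: [3.141, -0.004, 0.006]
wrist_force: [0.9, 0.4, 0.5]
width: 0.0355
```

Call:
move_arm:
  increments:
    - [[0.0,0,0,0,0,0,0],[0.0,0,0,0,0,0,0],[0.0,0,0,0,0,0,0],[0.0,0,0,0,0,0,0]]

```text
time: 10.78
tool_pos: [0.565, -0.0545, 0.2231]
ee_rot: [3.141, -0.001, 0.005]
wrist_force: [0.2, -0.3, 1.9]
width: 0.0137
```

```bash
python3 - <<'E'
from arc import *
inc([[.558,-.345,.04]],yaw=0)
p,d=robot.snapshot("wrist"); cv2.imwrite("pics/w5.png",p[:,:,::-1])
E
```

```text
t 10.7833 grasp [ 0.5651 -0.0546  0.0431] rpy [ 3.141e+00 -1.000e-03  5.000e-03] F [ 0.2 -0.3  1.9] w 0.0137
[ 0.558 -0.345  0.04 ] -> [-0.085  2.904  0.032] [ 0.    -0.     0.003]
```

View pics/w5.png

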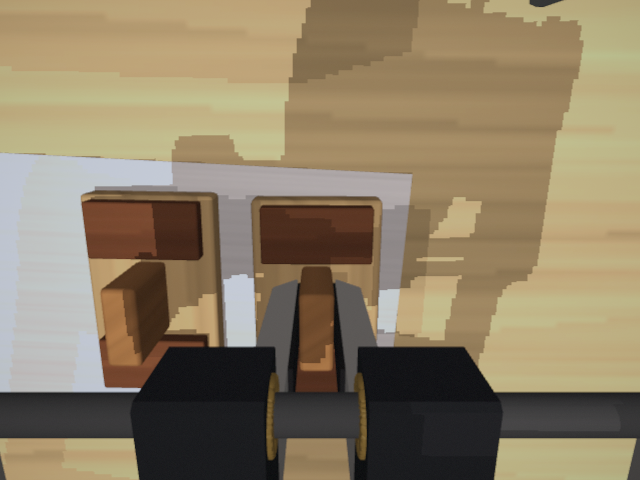

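Call:
move_arm:
  increments:
    - [[0,0,0.1,0,0,0,0],[0,0,0.22,0,0,0,0],[0,-0.01,0.35,0,0,0,0],[0,-0.01,0.48,0,0,0,0],[0,-0.02,0.61,0,0,0,0],[0,-0.03,0.74,0,0,0,0],[0,-0.03,0.87,0,0,0,0],[0,-0.03,1,0,0,0,0]]

```text
time: 11.5
tool_pos: [0.5624, -0.156, 0.2231]
ee_rot: [-3.141, -0.001, 0.005]
wrist_force: [-0.7, 3.0, 5.6]
width: 0.0139
```

Call:
move_arm:
  increments:
    - [[0,0,0.1,0,0,0,0],[0,0,0.22,0,0,0,0],[0,-0.01,0.35,0,0,0,0],[0,-0.01,0.48,0,0,0,0],[0,-0.02,0.61,0,0,0,0],[0,-0.03,0.74,0,0,0,0],[0,-0.03,0.87,0,0,0,0],[0,-0.03,1,0,0,0,0]]

```text
time: 12.17
tool_pos: [0.5597, -0.2558, 0.2231]
ee_rot: [-3.141, -0.0, 0.005]
wrist_force: [0.4, 3.5, 6.1]
width: 0.0137
```

Call:
move_arm:
  increments:
    - [[0,0,0.12,0,0,0,0],[0,0,0.25,0,0,0,0],[0,0,0.38,0,0,0,0],[0,0,0.52,0,0,0,0],[0,0,0.66,0,0,0,0],[0,0,0.78,0,0,0,0],[0,0,0.88,0,0,0,0],[0,0,0.9,0,0,0,0]]

```text
time: 12.83
tool_pos: [0.5598, -0.3468, 0.2231]
ee_rot: [3.141, 0.0, 0.003]
wrist_force: [0.2, 3.8, 6.5]
width: 0.0139
```

```bash
python3 - <<'E'
from arc import *
inc([[.558,-.345,.04]],yaw=0)
p,d=robot.snapshot("wrist"); cv2.imwrite("pics/w6.png",p[:,:,::-1])
E
```

```text
t 12.8333 grasp [ 0.5598 -0.3469  0.0431] rpy [3.141e+00 0.000e+00 3.000e-03] F [0.2 3.8 6.5] w 0.0139
[ 0.558 -0.345  0.04 ] -> [-0.018 -0.018  0.031] [0.    0.    0.002]
```

View pics/w6.png

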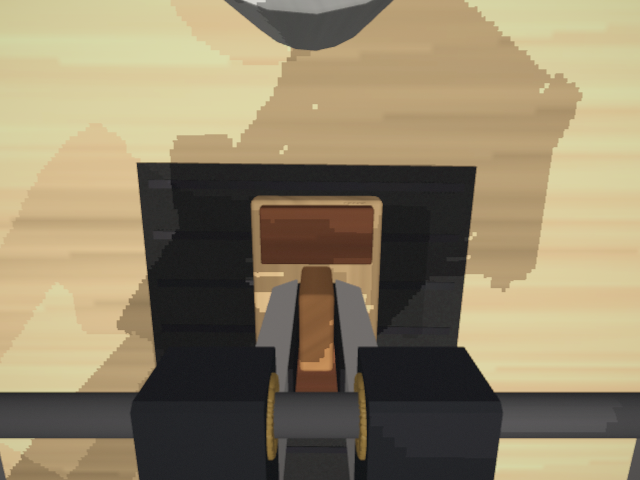

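Call:
move_arm:
  increments:
    - [[0.55,0,0,0,0,0,0],[0.55,0,0,0,0,0,0],[0.55,0,0,0,0,0,0],[0.55,0,0,0,0,0,0],[0.55,0,0,-0.3,0,0,0],[0.55,0,0,-0.6,0,0,0],[0.55,0,0,-1,0,0,0]]

```text
time: 13.47
tool_pos: [0.5598, -0.3441, 0.3198]
ee_rot: [-3.137, 0.006, 0.006]
wrist_force: [0.7, 0.4, 0.4]
width: 0.0514
```

Call:
move_arm:
  increments:
    - [[0.55,0,-0.3,0,0,0,0],[0.55,0,-0.6,0,0,0,0],[0.55,0,-1,0,0,0,0]]

```text
time: 13.72
tool_pos: [0.5596, -0.2451, 0.3235]
ee_rot: [3.139, -0.002, 0.002]
wrist_force: [1.3, 0.6, -0.2]
width: 0.0521
```

Call:
move_arm:
  increments:
    - [[0.55,0,-0.3,0,0,0,0],[0.55,0,-0.6,0,0,0,0],[0.55,0,-1,0,0,0,0]]

```text
time: 13.97
tool_pos: [0.559, -0.144, 0.3223]
ee_rot: [3.14, 0.0, 0.004]
wrist_force: [1.1, 1.2, 0.0]
width: 0.0518
```

Call:
move_arm:
  increments:
    - [[0.55,0,-0.3,0,0,0,0],[0.55,0,-0.6,0,0,0,0],[0.55,0,-1,0,0,0,0]]

```text
time: 14.22
tool_pos: [0.5585, -0.0439, 0.3224]
ee_rot: [3.14, 0.0, 0.004]
wrist_force: [1.3, 1.0, 0.0]
width: 0.051
```

Call:
move_arm:
  increments:
    - [[0.55,0.07,-0.3,0,0,0,0],[0.55,0.07,-0.65,0,0,0,0],[0.55,0.07,-0.7,0,0,0,0],[0.55,0.07,-0.7,0,0,0,0],[0.55,0.07,-0.7,0,0,0,0]]

```text
time: 14.63
tool_pos: [0.5654, 0.0254, 0.3224]
ee_rot: [3.14, 0.0, 0.006]
wrist_force: [0.1, -1.0, 0.7]
width: 0.0515
```

```bash
python3 - <<'E'
from arc import *
p,d=robot.snapshot("wrist"); cv2.imwrite("pics/w7.png",p[:,:,::-1])
inc([[.567,.0225,.043]],yaw=0)
E
```

```text
t 14.6833 grasp [0.5654 0.0245 0.1424] rpy [3.14  0.    0.005] F [-0.1  0.2 -0.8] w 0.0515
[0.567 0.022 0.043] -> [0.016 0.021 0.994] [0.001 0.    0.003]
```

View pics/w7.png

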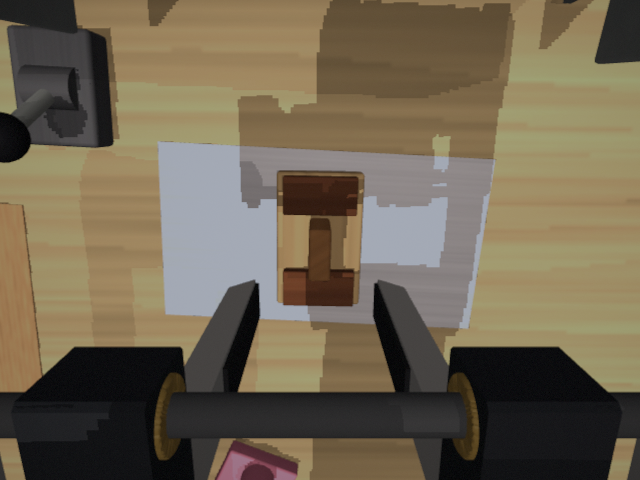

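Call:
move_arm:
  increments:
    - [[0.55,0.02,0.01,0.3,0,0,0],[0.55,0.02,0.01,0.6,0,0,0],[0.55,0.02,0.01,0.85,0,0,0],[0.55,0.02,0.01,1,0,0,0],[0.55,0.02,0.01,1,0,0,0],[0.0,0.02,0.01,1,0,0,0],[0.0,0.02,0.01,1,0,0,0],[0.0,0.02,0.01,1,0,0,0]]

```text
time: 15.35
tool_pos: [0.5683, 0.0239, 0.2248]
ee_rot: [3.141, -0.004, 0.004]
wrist_force: [-0.4, 0.4, -0.1]
width: 0.0349
```

Call:
move_arm:
  increments:
    - [[0.0,0,0,0,0,0,0],[0.0,0,0,0,0,0,0],[0.0,0,0,0,0,0,0],[0.0,0,0,0,0,0,0]]

```text
time: 15.68
tool_pos: [0.5678, 0.0245, 0.2237]
ee_rot: [3.141, -0.002, 0.005]
wrist_force: [0.7, -1.0, 2.8]
width: 0.0135
```

```bash
python3 - <<'E'
from arc import *
inc([[.452,-.345,.043]])
E
```

```text
t 15.6833 grasp [0.5681 0.0243 0.0437] rpy [ 3.141e+00 -2.000e-03  5.000e-03] F [ 0.7 -1.   2.8] w 0.0135
[ 0.452 -0.345  0.043] -> [-1.181  3.687  0.007] [0. 0. 0.]
```

Call:
move_arm:
  increments:
    - [[0,-0.04,0.1,0,0,0,0],[0,-0.09,0.22,0,0,0,0],[0,-0.14,0.34,0,0,0,0],[0,-0.19,0.46,0,0,0,0],[0,-0.24,0.58,0,0,0,0],[0,-0.29,0.7,0,0,0,0],[0,-0.34,0.81,0,0,0,0],[0,-0.39,0.92,0,0,0,0]]

```text
time: 16.35
tool_pos: [0.5286, -0.069, 0.2237]
ee_rot: [-3.141, -0.002, 0.004]
wrist_force: [1.5, 3.4, 5.6]
width: 0.0139
```

Call:
move_arm:
  increments:
    - [[0,-0.05,0.11,0,0,0,0],[0,-0.1,0.23,0,0,0,0],[0,-0.15,0.35,0,0,0,0],[0,-0.2,0.47,0,0,0,0],[0,-0.25,0.59,0,0,0,0],[0,-0.3,0.7,0,0,0,0],[0,-0.35,0.81,0,0,0,0],[0,-0.39,0.92,0,0,0,0]]

```text
time: 17.02
tool_pos: [0.4897, -0.1609, 0.2236]
ee_rot: [-3.141, -0.002, 0.004]
wrist_force: [0.8, 3.6, 5.3]
width: 0.0137
```

Call:
move_arm:
  increments:
    - [[0,-0.05,0.11,0,0,0,0],[0,-0.1,0.23,0,0,0,0],[0,-0.15,0.35,0,0,0,0],[0,-0.2,0.47,0,0,0,0],[0,-0.25,0.59,0,0,0,0],[0,-0.3,0.7,0,0,0,0],[0,-0.35,0.81,0,0,0,0],[0,-0.39,0.92,0,0,0,0]]

```text
time: 17.68
tool_pos: [0.451, -0.2529, 0.2236]
ee_rot: [-3.14, -0.001, 0.004]
wrist_force: [1.8, 4.3, 7.3]
width: 0.0139
```

```bash
python3 - <<'E'
from arc import *
inc([[.452,-.345,.043]])
p,d=robot.snapshot("wrist"); cv2.imwrite("pics/w8.png",p[:,:,::-1])
E
```

```text
t 17.6833 grasp [ 0.4512 -0.2526  0.0436] rpy [-3.14e+00 -1.00e-03  4.00e-03] F [1.8 4.3 7.3] w 0.0139
[ 0.452 -0.345  0.043] -> [0.004 0.924 0.005] [0. 0. 0.]
```

View pics/w8.png

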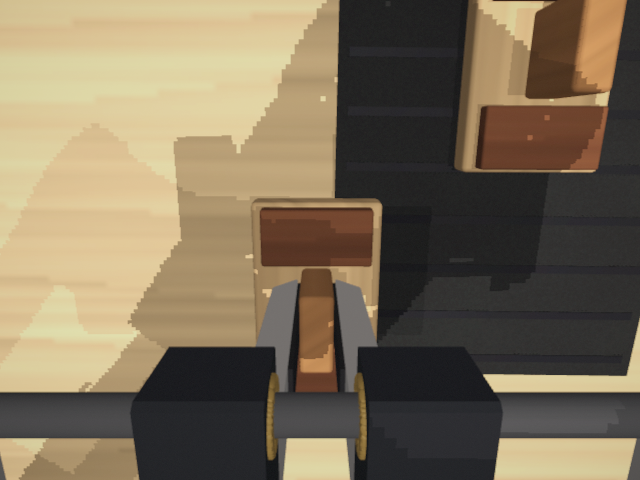

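Call:
move_arm:
  increments:
    - [[0,0,0.11,0,0,0,0],[0,0,0.23,0,0,0,0],[0,0,0.35,0,0,0,0],[0,0,0.47,0,0,0,0],[0,0,0.59,0,0,0,0],[0,0,0.7,0,0,0,0],[0,0,0.8,0,0,0,0],[0,0,0.86,0,0,0,0]]

```text
time: 18.4
tool_pos: [0.4511, -0.3392, 0.2237]
ee_rot: [-3.14, 0.0, 0.004]
wrist_force: [-0.6, 4.7, 9.1]
width: 0.0138
```

Call:
move_arm:
  increments:
    - [[0,0,0,0,0,0,0],[0.55,0,0,0,0,0,0],[0.55,0,0,0,0,0,0],[0.55,0,0,0,0,0,0],[0.55,0,0,0,0,0,0],[0.55,0,0,-0.3,0,0,0],[0.55,0,0,-0.6,0,0,0],[0.55,0,0,-1,0,0,0]]

```text
time: 19.07
tool_pos: [0.4515, -0.3374, 0.3202]
ee_rot: [-3.137, 0.006, 0.005]
wrist_force: [0.2, 0.1, -0.6]
width: 0.0517
```

Call:
move_arm:
  increments:
    - [[0.55,0,0,-0.3,0,0,0],[0.55,0,0,-0.6,0,0,0],[0.55,0,0,-0.9,0,0,0],[0.55,0,0,-1,0,0,0],[0.55,0,0,-1,0,0,0]]

```text
time: 19.48
tool_pos: [0.4525, -0.3382, 0.426]
ee_rot: [3.137, -0.005, 0.005]
wrist_force: [0.8, -0.5, -0.1]
width: 0.0517
```

```bash
python3 - <<'E'
from arc import *
p,d=robot.snapshot("wrist"); cv2.imwrite("pics/w9.png",p[:,:,::-1])
inc([[.537,.372,.23],[.537,.372,.043]],yaw=-.235)
E
```

```text
t 19.5333 grasp [ 0.4526 -0.3383  0.2431] rpy [ 3.14e+00 -1.00e-03  5.00e-03] F [ 1.   0.3 -1.2] w 0.0518
[0.537 0.372 0.23 ] -> [ 0.884 -7.096  0.122] [ 0.001 -0.001  0.153]
[0.537 0.372 0.043] -> [ 0.882 -7.099  1.992] [ 0.001 -0.001  0.153]
```

View pics/w9.png

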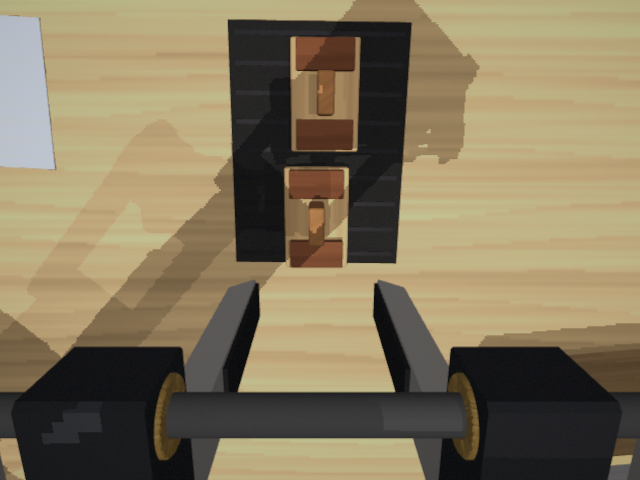

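Call:
move_arm:
  increments:
    - [[0.55,0.04,-0.35,0,0,0,0],[0.55,0.08,-0.7,0,0,0,0],[0.55,0.12,-1,0,0,0,0]]

```text
time: 19.78
tool_pos: [0.4636, -0.2368, 0.4186]
ee_rot: [-3.137, 0.006, 0.004]
wrist_force: [1.4, 0.2, 0.1]
width: 0.0516
```

Call:
move_arm:
  increments:
    - [[0.55,0.04,-0.35,0,0,0,0],[0.55,0.08,-0.7,0,0,0,0],[0.55,0.12,-1,0,0,0,0]]

```text
time: 20.03
tool_pos: [0.4749, -0.1359, 0.4188]
ee_rot: [-3.139, 0.006, 0.006]
wrist_force: [0.2, -0.2, 0.2]
width: 0.052
```

Call:
move_arm:
  increments:
    - [[0.55,0.04,-0.35,0,0,0,0],[0.55,0.08,-0.7,0,0,0,0],[0.55,0.12,-1,0,0,0,0]]

```text
time: 20.28
tool_pos: [0.4864, -0.0358, 0.4189]
ee_rot: [-3.14, 0.006, 0.006]
wrist_force: [0.2, -0.1, 0.1]
width: 0.0517
```

Call:
move_arm:
  increments:
    - [[0.55,0.04,-0.35,0,0,0,0],[0.55,0.08,-0.7,0,0,0,0],[0.55,0.12,-1,0,0,0,0]]

```text
time: 20.53
tool_pos: [0.4978, 0.0643, 0.4189]
ee_rot: [-3.141, 0.006, 0.006]
wrist_force: [0.0, -0.2, 0.3]
width: 0.0516
```

Call:
move_arm:
  increments:
    - [[0.55,0.04,-0.35,0,0,0,0],[0.55,0.08,-0.7,0,0,0,0],[0.55,0.12,-1,0,0,0,0]]

```text
time: 20.78
tool_pos: [0.5093, 0.1644, 0.4187]
ee_rot: [3.14, 0.006, 0.006]
wrist_force: [0.0, 0.4, 0.3]
width: 0.0517
```

Call:
move_arm:
  increments:
    - [[0.55,0.04,-0.35,0,0,0,0],[0.55,0.08,-0.7,0,0,0,0],[0.55,0.12,-1,0,0,0,0]]

```text
time: 21.03
tool_pos: [0.5208, 0.2645, 0.4184]
ee_rot: [3.139, 0.006, 0.006]
wrist_force: [-0.4, -0.1, 0.9]
width: 0.0519
```

Call:
move_arm:
  increments:
    - [[0.55,0.04,-0.35,0,0,0,0],[0.55,0.08,-0.7,0,0,0,0.07],[0.55,0.12,-1,0,0,0,0.153],[0.55,0.12,-1,0,0,0,0.153],[0.55,0.12,-1,0,0,0,0.153],[0.55,0.12,-1,0,0,0,0.153]]

```text
time: 21.53
tool_pos: [0.5327, 0.362, 0.4197]
ee_rot: [3.138, 0.003, -0.234]
wrist_force: [-0.2, -0.5, 0.9]
width: 0.0518
```

```bash
python3 - <<'E'
from arc import *
p,d=robot.snapshot("wrist"); cv2.imwrite("pics/w10.png",p[:,:,::-1])
inc([[.537,.372,.14],[.537,.372,.043]],yaw=-.235)
E
```

```text
t 21.5833 grasp [0.5323 0.361  0.2407] rpy [ 3.139e+00  2.000e-03 -2.350e-01] F [-0.4 -0.1 -0.1] w 0.0515
[0.537 0.372 0.14 ] -> [ 0.019 -0.115  1.007] [0.002 0.001 0.   ]
[0.537 0.372 0.043] -> [ 0.021 -0.118  1.977] [0.002 0.001 0.   ]
```

View pics/w10.png

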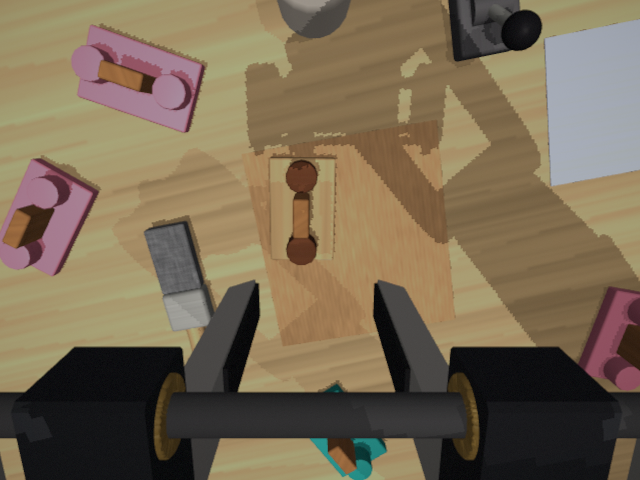

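```bash
python3 - <<'E'
from arc import *
a=plane("wrist",(301,176),.032);b=plane("wrist",(301,249),.032); c=(a+b)/2; print(a,b,c,np.arctan2(*(a-b)[[1,0]]))
inc([[*c[:2],.14],[*c[:2],.043]],yaw=-.235)
E
```

```text
[0.5692 0.3655 0.032 ] [0.5057 0.3813 0.032 ] [0.53745 0.3734  0.032  ] -0.2438667288186348
t 21.5833 grasp [0.5323 0.361  0.2407] rpy [ 3.139e+00  2.000e-03 -2.350e-01] F [-0.4 -0.1 -0.1] w 0.0515
[0.537 0.373 0.14 ] -> [ 0.02  -0.13   1.007] [0.002 0.001 0.   ]
[0.537 0.373 0.043] -> [ 0.022 -0.133  1.977] [0.002 0.001 0.   ]
```

Call:
move_arm:
  increments:
    - [[0.55,0.02,-0.13,0.3,0,0,0],[0.55,0.02,-0.13,0.6,0,0,0],[0.55,0.02,-0.13,0.9,0,0,0],[0.55,0.02,-0.13,0.98,0,0,0],[0.55,0.02,-0.13,0.98,0,0,0],[0.55,0.02,-0.13,0.98,0,0,0]]

```text
time: 22.08
tool_pos: [0.5379, 0.3736, 0.3255]
ee_rot: [-3.142, -0.0, -0.236]
wrist_force: [0.4, -0.2, 0.8]
width: 0.0517
```

```bash
python3 - <<'E'
from arc import *
inc([[.5375,.3734,.043]],yaw=-.24)
E
```

```text
t 22.0833 grasp [0.538  0.3736 0.1455] rpy [-3.142 -0.    -0.236] F [ 0.4 -0.2  0.8] w 0.0517
[0.538 0.373 0.043] -> [-0.004  0.003  1.025] [-0.    -0.     0.003]
```

Call:
move_arm:
  increments:
    - [[0.55,0,0,0.3,0,0,0],[0.55,0,0,0.6,0,0,0],[0.55,0,0,0.85,0,0,0],[0.55,0,0,1,0,0,0],[0.55,0,0,1,0,0,0],[0.0,0,0,1,0,0,0],[0.0,0,0,1,0,0,0],[0.0,0,0,1,0,0,0]]

```text
time: 22.75
tool_pos: [0.5386, 0.375, 0.2282]
ee_rot: [-3.138, -0.004, -0.235]
wrist_force: [0.7, 0.3, 0.4]
width: 0.0348
```

Call:
move_arm:
  increments:
    - [[0.0,0,0,0,0,0,0],[0.0,0,0,0,0,0,0],[0.0,0,0,0,0,0,0],[0.0,0,0,0,0,0,0]]

```text
time: 23.08
tool_pos: [0.5378, 0.3744, 0.2256]
ee_rot: [3.142, -0.001, -0.235]
wrist_force: [-0.6, -1.6, 3.1]
width: 0.0136
```

```bash
python3 - <<'E'
from arc import *
inc([mach(-.185,.24,.045),mach(-.183,.10,.045),mach(-.182,0,.045)])
inc([mach(-.185,.24,.045),mach(-.183,.10,.045),mach(-.182,0,.045)],yaw=YAW)
p,d=robot.snapshot("wrist"); cv2.imwrite("pics/w11.png",p[:,:,::-1])
E
```

```text
t 23.0833 grasp [0.538  0.3744 0.0456] rpy [ 3.142e+00 -1.000e-03 -2.350e-01] F [-0.6 -1.6  3.1] w 0.0136
[0.567 0.262 0.045] -> [0.541 1.026 0.006] [0. 0. 0.]
[0.562 0.122 0.045] -> [0.821 2.398 0.007] [0. 0. 0.]
[0.558 0.022 0.045] -> [1.016 3.379 0.007] [0. 0. 0.]
t 23.0833 grasp [0.538  0.3744 0.0456] rpy [ 3.142e+00 -1.000e-03 -2.350e-01] F [-0.6 -1.6  3.1] w 0.0136
[0.567 0.262 0.045] -> [0.543 1.026 0.006] [ 0.    -0.001 -0.119]
[0.562 0.122 0.045] -> [0.823 2.398 0.007] [ 0.    -0.001 -0.119]
[0.558 0.022 0.045] -> [1.018 3.379 0.007] [ 0.    -0.001 -0.119]
```

View pics/w11.png

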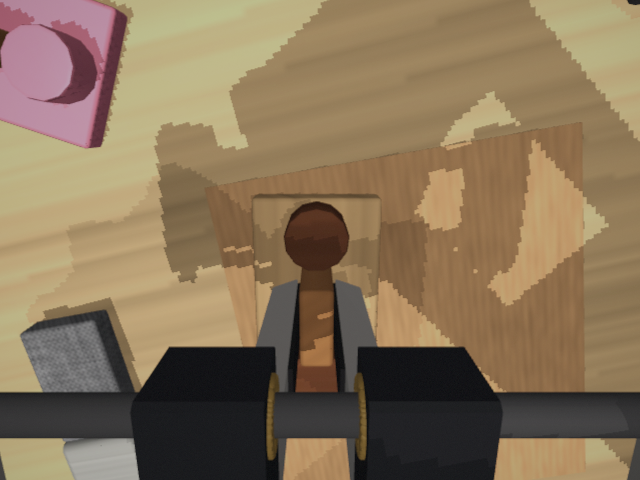

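Call:
move_arm:
  increments:
    - [[0,0.06,0.12,0,0,0,-0.015],[0,0.12,0.25,0,0,0,-0.03],[0,0.18,0.38,0,0,0,-0.045],[0,0.24,0.5,0,0,0,-0.06],[0,0.3,0.63,0,0,0,-0.075],[0,0.36,0.76,0,0,0,-0.09],[0,0.42,0.88,0,0,0,-0.105],[0,0.48,1,0,0,0,-0.119]]

```text
time: 23.8
tool_pos: [0.5612, 0.2665, 0.2256]
ee_rot: [-3.138, -0.001, -0.047]
wrist_force: [-1.8, 2.4, 3.2]
width: 0.0135
```

```bash
python3 - <<'E'
from arc import *
inc([mach(-.188,.14,.045),mach(-.182,0,.045)],yaw=YAW)
p,d=robot.snapshot("wrist"); cv2.imwrite("pics/w12.png",p[:,:,::-1])
E
```

```text
t 23.8 grasp [0.5615 0.267  0.0456] rpy [-3.138e+00 -1.000e-03 -4.700e-02] F [-1.8  2.4  3.2] w 0.0135
[0.559 0.162 0.045] -> [0.026 1.042 0.003] [-0.002 -0.001  0.001]
[0.558 0.022 0.045] -> [ 8.400e-02  2.442e+00 -1.000e-03] [-0.002 -0.001  0.001]
```

View pics/w12.png

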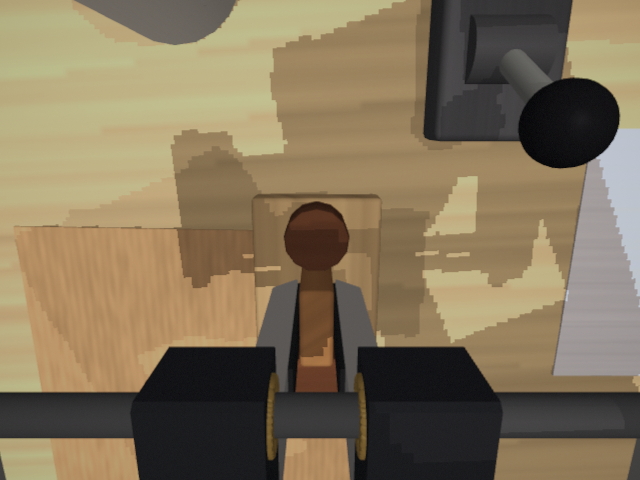

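Call:
move_arm:
  increments:
    - [[0,0,0.12,0,0,0,0],[0,0,0.25,0,0,0,0],[0,0,0.38,0,0,0,0],[0,0,0.5,0,0,0,0],[0,0,0.63,0,0,0,0],[0,0,0.76,0,0,0,0],[0,0,0.88,0,0,0,0],[0,0,1,0,0,0,0]]

```text
time: 24.52
tool_pos: [0.5562, 0.1656, 0.2256]
ee_rot: [-3.14, -0.002, -0.048]
wrist_force: [0.8, 3.7, 4.6]
width: 0.0139
```

Call:
move_arm:
  increments:
    - [[0,0,0.12,0,0,0,0],[0,0.01,0.25,0,0,0,0],[0,0.02,0.38,0,0,0,0],[0,0.03,0.5,0,0,0,0],[0,0.04,0.63,0,0,0,0],[0,0.05,0.76,0,0,0,0],[0,0.05,0.88,0,0,0,0],[0,0.06,1,0,0,0,0]]

```text
time: 25.18
tool_pos: [0.5571, 0.0655, 0.2256]
ee_rot: [-3.14, -0.001, -0.048]
wrist_force: [0.1, 5.1, 4.9]
width: 0.014
```

Call:
move_arm:
  increments:
    - [[0,0,0.12,0,0,0,0],[0,0.01,0.25,0,0,0,0],[0,0.02,0.38,0,0,0,0],[0,0.02,0.42,0,0,0,0],[0,0.02,0.42,0,0,0,0]]

```text
time: 25.6
tool_pos: [0.5572, 0.0224, 0.2256]
ee_rot: [3.141, -0.001, -0.05]
wrist_force: [-0.4, 0.5, 5.9]
width: 0.0138
```

```bash
python3 - <<'E'
from arc import *
inc([mach(-.182,0,.045)],yaw=YAW)
p,d=robot.snapshot("wrist"); cv2.imwrite("pics/w13.png",p[:,:,::-1])
E
```

```text
t 25.6 grasp [0.5574 0.0223 0.0456] rpy [ 3.141e+00 -1.000e-03 -5.000e-02] F [-0.4  0.5  5.9] w 0.0138
[0.558 0.022 0.045] -> [0.01  0.002 0.006] [ 0.    -0.001 -0.001]
```

View pics/w13.png

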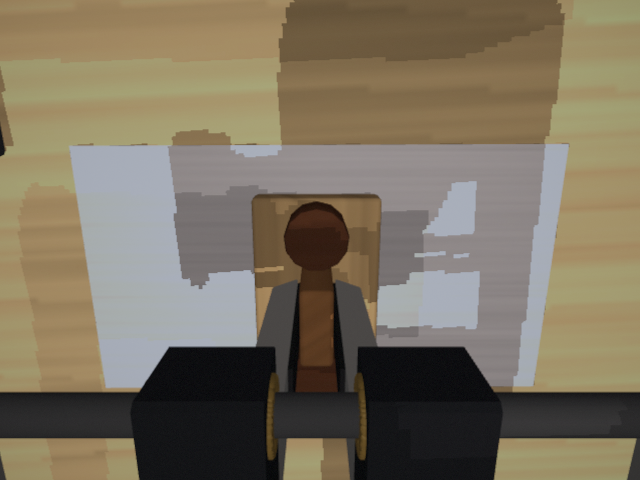

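Call:
move_arm:
  increments:
    - [[0.55,0,0,0,0,0,0],[0.55,0,0,0,0,0,0],[0.55,0,0,0,0,0,0],[0.55,0,0,0,0,0,0],[0.55,0,0,-0.3,0,0,0],[0.55,0,0,-0.6,0,0,0],[0.55,0,0,-1,0,0,0]]

```text
time: 26.23
tool_pos: [0.5564, 0.024, 0.3221]
ee_rot: [3.141, 0.008, -0.048]
wrist_force: [1.7, -0.1, 1.5]
width: 0.0513
```

Call:
move_arm:
  increments:
    - [[0.55,-0.3,0,-0.3,0,0,0],[0.55,-0.6,0,-0.6,0,0,0],[0.55,-0.9,0,-0.9,0,0,0],[0.55,-1,0,-1,0,0,0],[0.55,-1,0,-1,0,0,0]]

```text
time: 26.65
tool_pos: [0.4558, 0.0291, 0.4292]
ee_rot: [3.141, -0.008, -0.048]
wrist_force: [0.9, 0.4, 0.3]
width: 0.0521
```

```bash
python3 - <<'E'
from arc import *
inc([mach(-.182,0,.045)],yaw=YAW)
for n in ["wrist","side","scene"]:
    p,d=robot.snapshot(n); cv2.imwrite(f"pics/{n}14.png",p[:,:,::-1])
a=cv2.imread("pics/wrist14.png");b=cv2.imread("pics/scene14.png");c=cv2.imread("pics/side14.png")
cv2.imwrite("pics/m14.png",np.vstack([np.hstack([cv2.resize(a,(400,300)),cv2.resize(c,(400,300))]),np.hstack([cv2.resize(b,(400,300)),cv2.resize(b[300:450,120:320],(400,300))])]))
E
```

```text
t 26.65 grasp [0.4573 0.0289 0.2492] rpy [ 3.141 -0.008 -0.048] F [0.9 0.4 0.3] w 0.0521
[0.558 0.022 0.045] -> [1.009 0.02  2.051] [ 0.    -0.005  0.   ]
```

View pics/m14.png

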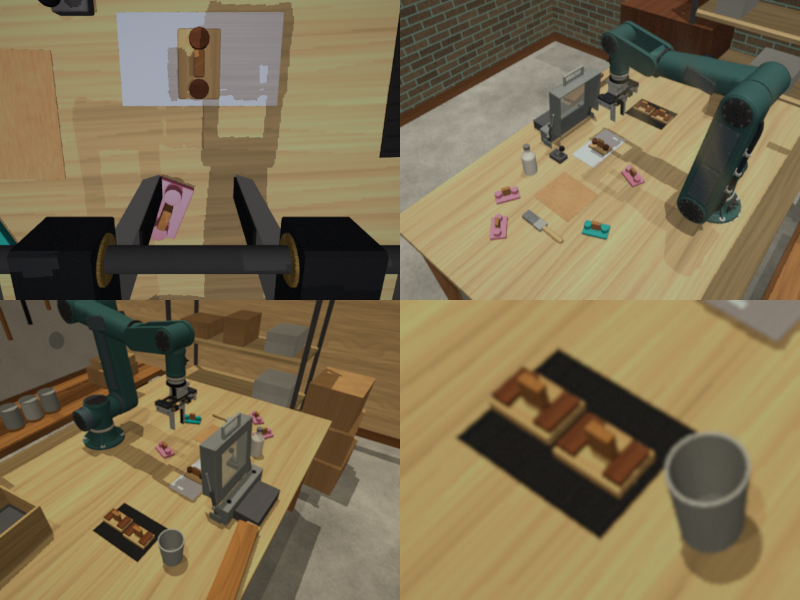

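```bash
python3 - <<'E'
from arc import *
b=cv2.imread("pics/scene14.png"); crop(b,140,315,135,110,6,"pics/c14.png")
for q in [(190.5,343),(220,366)]: print(plane("scene",q,.048)-[.5095,-.342,0])
s=robot.camera_params("wrist")
for q in [(318,60),(320,140)]: p=plane("wrist",q,.034); print(inmach(p))
E
```

```text
[-0.0474  0.0032  0.048 ]
[ 0.0496 -0.006   0.048 ]
(np.float64(-0.1553), np.float64(0.0004))
(np.float64(-0.2178), np.float64(-0.0013))
```

View pics/c14.png

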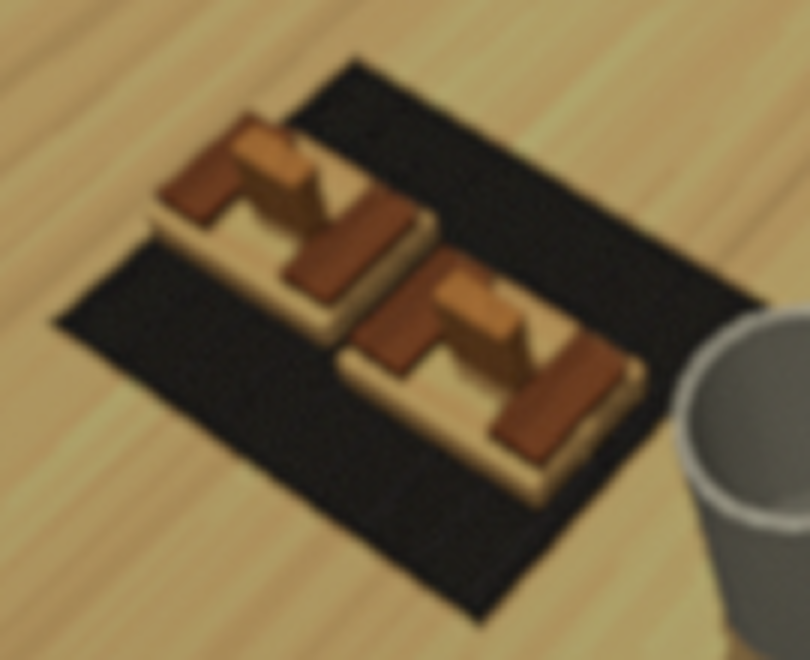

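Call:
move_arm:
  increments:
    - [[0.5,0,0,-0.3,0,0,-0.08],[0.5,0,0,-0.6,0,0,-0.16],[0.5,0,0,-0.9,0,0,-0.24],[0.5,0,0,-1,0,0,-0.32],[0.5,0,0,-1,0,0,-0.4],[0.5,0,0,-1,0,0,-0.48],[0.5,0,0,-1,0,0,-0.56],[0.5,0,0,-1,0,0,-0.6]]

```text
time: 27.47
tool_pos: [0.4593, 0.0287, 0.5216]
ee_rot: [-3.137, 0.003, 0.9]
wrist_force: [0.4, -0.9, -0.1]
width: 0.0467
```

Call:
move_arm:
  increments:
    - [[0.5,0,0,-0.3,0,0,-0.08],[0.5,0,0,-0.6,0,0,-0.16],[0.5,0,0,-0.7,0,0,-0.24],[0.5,0,0,-0.7,0,0,-0.32],[0.5,0,0,-0.7,0,0,-0.4],[0.5,0,0,-0.7,0,0,-0.4],[0.5,0,0,-0.7,0,0,-0.4]]

```text
time: 28.05
tool_pos: [0.4592, 0.0287, 0.5921]
ee_rot: [-3.137, 0.0, 1.52]
wrist_force: [0.2, -0.7, -0.1]
width: 0.0472
```

```bash
python3 - <<'E'
from arc import *
inc([mach(-.043,0,.43),bar(1.48)],yaw=1.5228)
p,d=robot.snapshot("wrist"); cv2.imwrite("pics/w15.png",p[:,:,::-1])
E
```

```text
t 28.05 grasp [0.4584 0.0287 0.4121] rpy [-3.137  0.     1.52 ] F [ 0.2 -0.7 -0.1] w 0.0472
[0.697 0.015 0.43 ] -> [-0.011  2.381 -0.19 ] [-0.003  0.    -0.002]
[0.699 0.015 0.349] -> [-0.011  2.405  0.615] [-0.003  0.    -0.002]
```

View pics/w15.png

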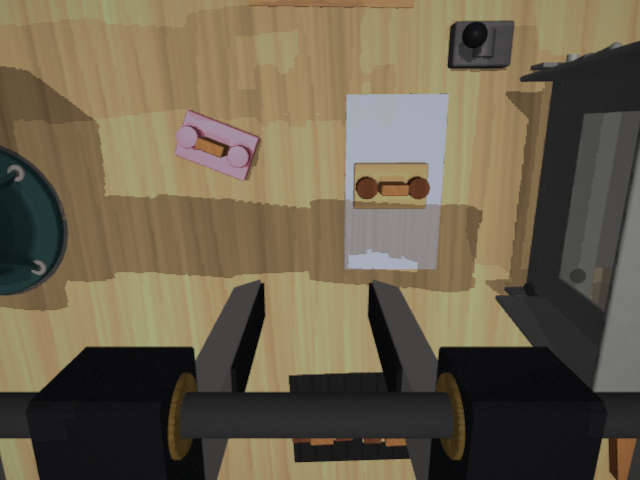

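Call:
move_arm:
  increments:
    - [[0.5,0,0.3,-0.2,0,0,0],[0.5,0,0.6,-0.2,0,0,0],[0.5,0,1,-0.2,0,0,0]]

```text
time: 28.35
tool_pos: [0.557, 0.0242, 0.6161]
ee_rot: [3.139, 0.0, 1.52]
wrist_force: [0.3, -0.1, 1.2]
width: 0.0474
```

Call:
move_arm:
  increments:
    - [[0.5,0,0.3,0,0,0,0],[0.5,0,0.6,0,0,0,0],[0.5,0,0.9,0,0,0,0],[0.5,0,0.9,0,0,0,0],[0.5,0,0.9,0,0,0,0]]

```text
time: 28.77
tool_pos: [0.651, 0.0193, 0.609]
ee_rot: [-3.133, 0.0, 1.521]
wrist_force: [-0.4, -0.9, 0.7]
width: 0.0469
```

```bash
python3 - <<'E'
from arc import *
inc([mach(-.043,0,.43),bar(1.48)],yaw=1.5228)
p,d=robot.snapshot("wrist"); cv2.imwrite("pics/w16.png",p[:,:,::-1])
E
```

```text
t 28.7667 grasp [0.6495 0.0194 0.429 ] rpy [-3.133  0.     1.521] F [-0.4 -0.9  0.7] w 0.0469
[0.697 0.015 0.43 ] -> [-0.015  0.461 -0.014] [-0.006  0.    -0.001]
[0.699 0.015 0.349] -> [-0.015  0.489  0.791] [-0.006  0.    -0.001]
```

View pics/w16.png

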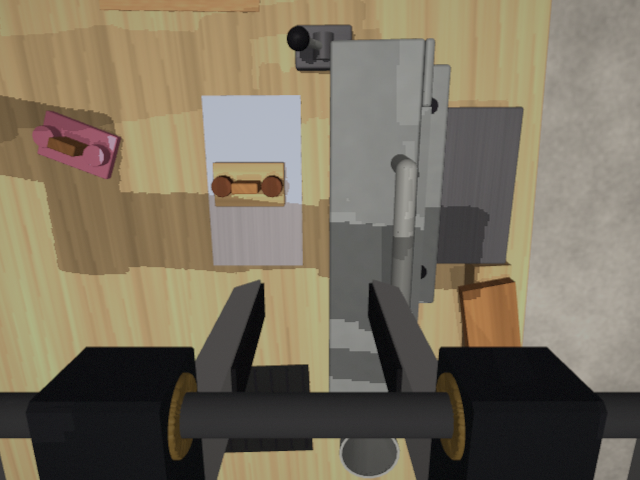

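```bash
python3 - <<'E'
from arc import *
for q in [(405,166),(403,270)]: p=plane("wrist",q,.349); print(p,inmach(p))
E
```

```text
[0.7014 0.0713 0.349 ] (np.float64(-0.0413), np.float64(0.056))
[0.7005 0.0096 0.349 ] (np.float64(-0.0393), np.float64(-0.0057))
```

Call:
move_arm:
  increments:
    - [[0.5,-0.01,0.25,0,0,0,0],[0.5,-0.01,0.46,0,0,0,0],[0.5,-0.01,0.46,0,0,0,0],[0.5,-0.01,0.46,0,0,0,0]]

```text
time: 29.15
tool_pos: [0.693, 0.0166, 0.6142]
ee_rot: [-3.14, 0.0, 1.522]
wrist_force: [-0.1, -0.1, 0.8]
width: 0.047
```

```bash
python3 - <<'E'
from arc import *
inc([mach(-.043,0,.43),bar(1.48)],yaw=1.5228)
p,d=robot.snapshot("scene"); crop(cv2.cvtColor(p,4),290,100,200,150,4,"pics/s17.png")
E
```

```text
t 29.15 grasp [0.6927 0.0166 0.4342] rpy [-3.14   0.     1.522] F [-0.1 -0.1  0.8] w 0.047
[0.697 0.015 0.43 ] -> [-0.009  0.041  0.042] [-0.001  0.    -0.   ]
[0.699 0.015 0.349] -> [-0.009  0.063  0.847] [-0.001  0.    -0.   ]
```

View pics/s17.png

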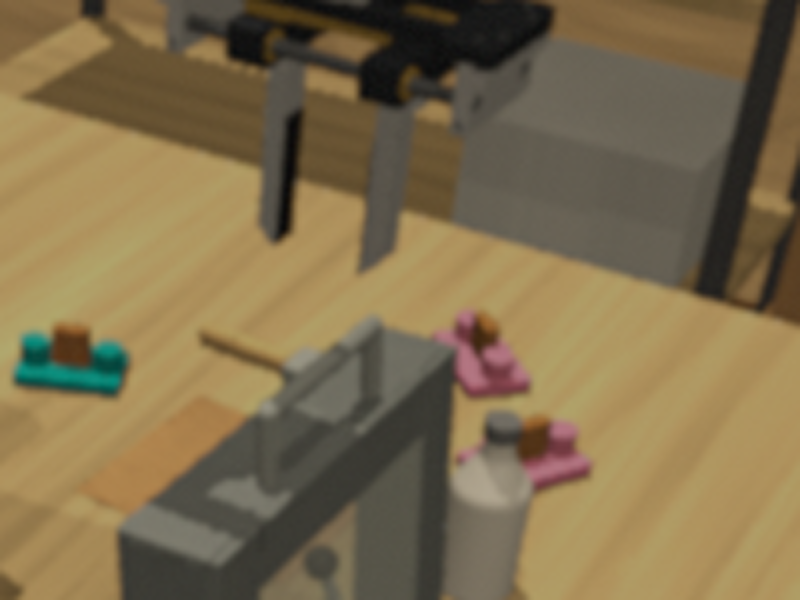

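Call:
move_arm:
  increments:
    - [[0.5,-0.01,0.04,0.25,0,0,0],[0.5,-0.01,0.06,0.5,0,0,0],[0.5,-0.01,0.07,0.75,0,0,0],[0.5,-0.01,0.07,0.82,0,0,0],[0.5,-0.01,0.07,0.82,0,0,0]]

```text
time: 29.62
tool_pos: [0.6983, 0.0154, 0.5322]
ee_rot: [-3.139, 0.0, 1.523]
wrist_force: [0.6, -0.1, 0.1]
width: 0.0469
```

```bash
python3 - <<'E'
from arc import *
inc([bar(1.48)],yaw=1.5228)
E
```

```text
t 29.6167 grasp [0.6978 0.0154 0.3522] rpy [-3.139  0.     1.523] F [ 0.6 -0.1  0.1] w 0.0469
[0.699 0.015 0.349] -> [-0.     0.008  0.028] [-0.002  0.    -0.   ]
```

Call:
move_arm:
  increments:
    - [[0.0,0,0.01,0.02,0,0,0],[0.0,0,0.01,0.02,0,0,0],[0.0,0,0.01,0.02,0,0,0],[0.0,0,0.01,0.02,0,0,0],[0.0,0,0.01,0.02,0,0,0],[0.0,0,0.01,0.02,0,0,0],[0.0,0,0.01,0.02,0,0,0]]

```text
time: 30.2
tool_pos: [0.7002, 0.0152, 0.5318]
ee_rot: [-3.139, 0.0, 1.523]
wrist_force: [-5.1, 0.3, 2.2]
width: 0.0107
```

```bash
python3 - <<'E'
from arc import *
inc([bar(t) for t in np.arange(1.48,.9,-.08)])
E
```

```text
t 30.2 grasp [0.6997 0.0152 0.3518] rpy [-3.139  0.     1.523] F [-5.1  0.3  2.2] w 0.0107
[0.699 0.015 0.349] -> [ 0.001 -0.007  0.023] [0. 0. 0.]
[0.677 0.016 0.345] -> [ 0.001 -0.232  0.065] [0. 0. 0.]
[0.654 0.018 0.339] -> [ 0.001 -0.454  0.126] [0. 0. 0.]
[0.633 0.019 0.332] -> [ 0.001 -0.671  0.203] [0. 0. 0.]
[0.612 0.02  0.322] -> [ 0.001 -0.88   0.298] [0. 0. 0.]
[0.592 0.021 0.311] -> [ 1.000e-03 -1.081e+00  4.100e-01] [0. 0. 0.]
[0.573 0.021 0.298] -> [ 1.000e-03 -1.273e+00  5.370e-01] [0. 0. 0.]
[0.554 0.022 0.284] -> [ 1.000e-03 -1.453e+00  6.790e-01] [0. 0. 0.]
```

Call:
move_arm:
  increments:
    - [[0,0,-0.11,0.02,0,0,0],[0,0,-0.23,0.04,0,0,0],[0,0,-0.34,0.07,0,0,0],[0,0,-0.45,0.1,0,0,0],[0,0,-0.56,0.14,0,0,0],[0,0,-0.67,0.18,0,0,0],[0,0,-0.77,0.23,0,0,0],[0,0,-0.87,0.28,0,0,0]]

```text
time: 30.87
tool_pos: [0.6136, 0.0194, 0.5046]
ee_rot: [3.137, 0.0, 1.523]
wrist_force: [0.0, 0.5, 2.7]
width: 0.0111
```

```bash
python3 - <<'E'
from arc import *
inc([bar(t) for t in np.arange(1.16,.6,-.08)])
E
```

```text
t 30.8667 grasp [0.6145 0.0194 0.3246] rpy [3.137 0.    1.523] F [0.  0.5 2.7] w 0.0111
[0.612 0.02  0.322] -> [ 0.001 -0.027  0.025] [0. 0. 0.]
[0.592 0.021 0.311] -> [ 0.001 -0.229  0.135] [0. 0. 0.]
[0.573 0.021 0.298] -> [ 0.001 -0.422  0.26 ] [0. 0. 0.]
[0.554 0.022 0.284] -> [ 0.001 -0.604  0.401] [0. 0. 0.]
[0.537 0.023 0.269] -> [ 0.001 -0.774  0.555] [0. 0. 0.]
[0.522 0.024 0.252] -> [ 0.001 -0.931  0.723] [0. 0. 0.]
[0.508 0.025 0.234] -> [ 1.000e-03 -1.074e+00  9.030e-01] [0. 0. 0.]
```

Call:
move_arm:
  increments:
    - [[0,0,-0.1,0.05,0,0,0],[0,0,-0.2,0.11,0,0,0],[0,0,-0.3,0.17,0,0,0],[0,0,-0.4,0.235,0,0,0],[0,0,-0.58,0.375,0,0,0],[0,0,-0.66,0.45,0,0,0],[0,0,-0.75,0.53,0,0,0],[0,0,-0.9,0.7,0,0,0]]

```text
time: 31.53
tool_pos: [0.5241, 0.0237, 0.4354]
ee_rot: [3.136, -0.0, 1.523]
wrist_force: [-2.7, 0.5, 3.2]
width: 0.0111
```

```bash
python3 - <<'E'
from arc import *
inc([bar(t) for t in np.arange(.76,.35,-.06)])
E
```

```text
t 31.5333 grasp [0.525  0.0237 0.2554] rpy [ 3.136 -0.     1.523] F [-2.7  0.5  3.2] w 0.0111
[0.522 0.024 0.252] -> [ 0.001 -0.032  0.036] [0. 0. 0.]
[0.511 0.024 0.238] -> [ 0.001 -0.14   0.169] [0. 0. 0.]
[0.501 0.025 0.224] -> [ 0.001 -0.241  0.309] [0. 0. 0.]
[0.492 0.025 0.21 ] -> [ 0.001 -0.333  0.455] [0. 0. 0.]
[0.484 0.026 0.195] -> [ 0.001 -0.416  0.606] [0. 0. 0.]
[0.476 0.026 0.179] -> [ 0.001 -0.49   0.762] [0. 0. 0.]
[0.47  0.026 0.163] -> [ 0.    -0.555  0.922] [0. 0. 0.]
```

Call:
move_arm:
  increments:
    - [[0,0,-0.06,0.06,0,0,0],[0,0,-0.11,0.13,0,0,0],[0,0,-0.16,0.2,0,0,0],[0,0,-0.21,0.27,0,0,0],[0,0,-0.31,0.42,0,0,0],[0,0,-0.39,0.57,0,0,0],[0,0,-0.46,0.73,0,0,0],[0,0,-0.53,0.89,0,0,0]]

```text
time: 32.2
tool_pos: [0.4709, 0.0263, 0.3431]
ee_rot: [-3.141, -0.0, 1.523]
wrist_force: [-1.8, 0.6, 1.0]
width: 0.0112
```

```bash
python3 - <<'E'
from arc import *
inc([bar(t) for t in np.arange(.4,-.03,-.04)])
E
```

```text
t 32.2 grasp [0.4708 0.0263 0.1631] rpy [-3.141 -0.     1.523] F [-1.8  0.6  1. ] w 0.0112
[0.47  0.026 0.163] -> [ 0.    -0.006  0.001] [0. 0. 0.]
[0.466 0.027 0.152] -> [ 0.    -0.043  0.11 ] [0. 0. 0.]
[0.463 0.027 0.141] -> [ 0.    -0.076  0.221] [0. 0. 0.]
[0.46  0.027 0.13 ] -> [ 0.    -0.104  0.332] [0. 0. 0.]
[0.458 0.027 0.119] -> [ 0.    -0.128  0.445] [0. 0. 0.]
[0.456 0.027 0.107] -> [ 0.    -0.147  0.558] [0. 0. 0.]
[0.455 0.027 0.096] -> [ 0.    -0.161  0.672] [0. 0. 0.]
[0.454 0.027 0.084] -> [ 0.    -0.171  0.786] [0. 0. 0.]
[0.453 0.027 0.073] -> [ 0.    -0.177  0.901] [0. 0. 0.]
[0.453 0.027 0.061] -> [ 0.    -0.177  1.016] [0. 0. 0.]
[0.453 0.027 0.05 ] -> [ 0.    -0.174  1.131] [0. 0. 0.]
```

Call:
move_arm:
  increments:
    - [[0,0,-0.04,0.11,0,0,0],[0,0,-0.07,0.22,0,0,0],[0,0,-0.1,0.33,0,0,0],[0,0,-0.12,0.44,0,0,0],[0,0,-0.14,0.56,0,0,0],[0,0,-0.15,0.67,0,0,0],[0,0,-0.16,0.79,0,0,0],[0,0,-0.165,0.9,0,0,0]]

```text
time: 32.87
tool_pos: [0.4538, 0.0271, 0.2516]
ee_rot: [-3.136, -0.0, 1.523]
wrist_force: [-6.1, 1.1, -1.2]
width: 0.0111
```

Call:
move_arm:
  increments:
    - [[0,0,0,0.1,0,0,0],[0,0,0,0.18,0,0,0],[0,0,0,0.22,0,0,0],[0,0,0,0.22,0,0,0]]

```text
time: 33.2
tool_pos: [0.454, 0.0271, 0.2295]
ee_rot: [-3.136, -0.0, 1.523]
wrist_force: [-6.6, 0.4, -0.4]
width: 0.011
```

```bash
python3 - <<'E'
from arc import *
inc([bar(t) for t in np.arange(.04,-.03,-.04)])
p,d=robot.snapshot("scene"); cv2.imwrite("pics/s18.png",p[:,:,::-1])
E
```

```text
t 33.2 grasp [0.453  0.0271 0.0495] rpy [-3.136 -0.     1.523] F [-6.6  0.4 -0.4] w 0.011
[0.453 0.027 0.061] -> [ 0.001 -0.001 -0.12 ] [0. 0. 0.]
[0.453 0.027 0.05 ] -> [ 0.001  0.003 -0.005] [0. 0. 0.]
```

View pics/s18.png

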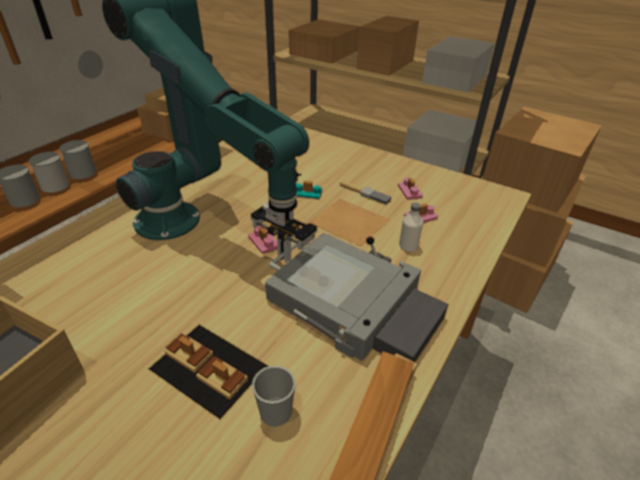

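Call:
move_arm:
  increments:
    - [[0.2,0,0,0,0,0,0],[0.45,0,0,0,0,0,0],[0.45,0,0,0,0,0,0],[0.45,0,0,0,0,0,0],[0.45,0,0,-0.2,0,0,0],[0.45,0,0,-0.5,0,0,0],[0.45,0,0,-0.8,0,0,0],[0.45,0,0,-1,0,0,0]]

```text
time: 33.92
tool_pos: [0.4557, 0.0269, 0.3354]
ee_rot: [3.136, 0.0, 1.523]
wrist_force: [0.4, 0.3, -0.4]
width: 0.0423
```

Call:
move_arm:
  increments:
    - [[0.3,0,0,-0.2,0,0,0],[0,0,0,-0.5,0,0,0],[0.0,0,0,-0.6,0,0,0],[0,0,0,-0.6,0,0,0],[0,0,0,-0.6,0,0,0]]

```text
time: 34.33
tool_pos: [0.4551, 0.0269, 0.3917]
ee_rot: [3.14, 0.0, 1.523]
wrist_force: [-0.3, -0.4, -0.0]
width: 0.0125
```

```bash
python3 - <<'E'
from arc import *
inc([mach(-.17,.172,.2),mach(-.17,.172,.083),mach(-.077,.172,.083)],yaw=1.5228)
for n in ["wrist","side"]:
    p,d=robot.snapshot(n); cv2.imwrite(f"pics/{n}19.png",p[:,:,::-1])
E
```

```text
t 34.3333 grasp [0.4553 0.0269 0.2117] rpy [3.14  0.    1.523] F [-0.3 -0.4 -0. ] w 0.0125
[0.578 0.193 0.2  ] -> [1.722 1.152 0.118] [ 0.001  0.    -0.   ]
[0.578 0.193 0.083] -> [1.722 1.15  1.288] [ 0.001  0.    -0.   ]
[0.671 0.189 0.083] -> [1.722 2.08  1.29 ] [ 0.001  0.    -0.   ]
```

View pics/wrist19.png

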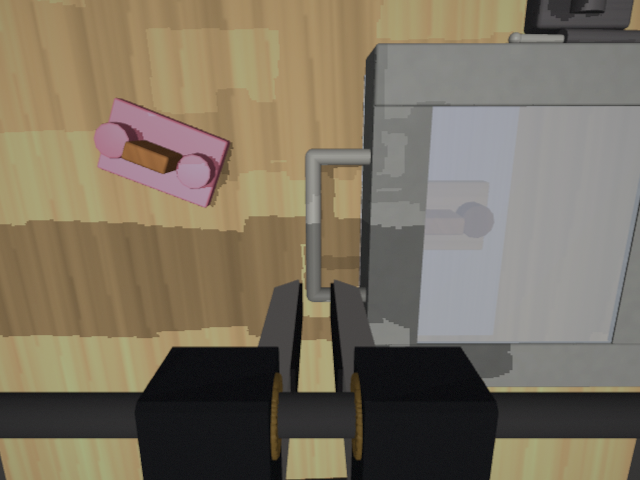

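View pics/side19.png

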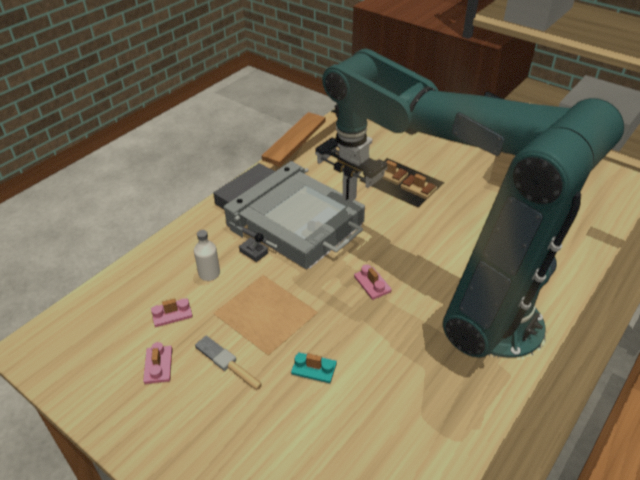

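Hood closed, with the round carrier visible under the window. Next is the lever.

Call:
move_arm:
  increments:
    - [[0,0.3,0.2,0,0,0,0],[0,0.6,0.4,0,0,0,0],[0,0.87,0.6,0,0,0,0]]

```text
time: 34.68
tool_pos: [0.5193, 0.112, 0.3894]
ee_rot: [-3.138, 0.0, 1.522]
wrist_force: [0.5, -0.4, -1.0]
width: 0.0006
```

Call:
move_arm:
  increments:
    - [[0,0.3,0.2,0,0,0,0],[0,0.6,0.4,0,0,0,0],[0,0.85,0.5,0,0,0,0],[0,0.85,0.5,0,0,0,0],[0,0.85,0.5,0,0,0,0]]

```text
time: 35.1
tool_pos: [0.5733, 0.1946, 0.3884]
ee_rot: [-3.137, 0.002, 1.525]
wrist_force: [-0.2, -1.0, -0.2]
width: 0.0002
```

```bash
python3 - <<'E'
from arc import *
inc([mach(-.17,.172,.083),mach(-.077,.172,.083)],yaw=1.5228)
p,d=robot.snapshot("wrist"); cv2.imwrite(f"pics/w20.png",p[:,:,::-1])
E
```

```text
t 35.1 grasp [0.5723 0.1943 0.2084] rpy [-3.137e+00  2.000e-03  1.525e+00] F [-0.2 -1.  -0.2] w 0.0002
[0.578 0.193 0.083] -> [-0.008  0.059  1.254] [-0.003  0.001  0.001]
[0.671 0.189 0.083] -> [-0.009  0.989  1.249] [-0.003  0.001  0.001]
```

View pics/w20.png

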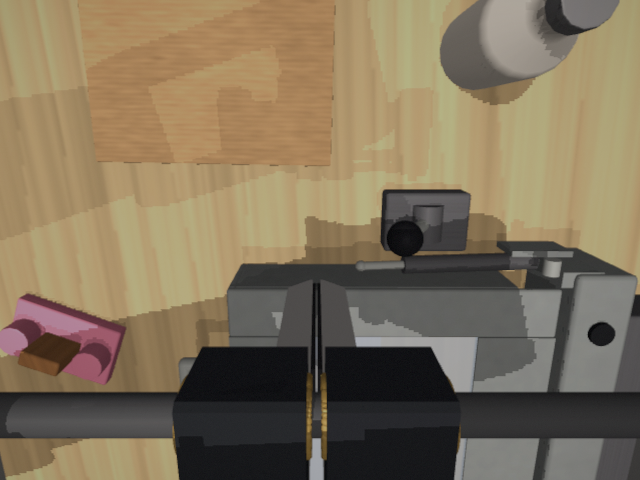

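```bash
python3 - <<'E'
from arc import *
p=plane("wrist",(405,238),.075); print(p,inmach(p))
for z in (.03,.05,.06): print(inmach(plane("wrist",(405,265),z)))
E
```

```text
[0.6362 0.1889 0.075 ] (np.float64(-0.1121), np.float64(0.1703))
(np.float64(-0.1013), np.float64(0.135))
(np.float64(-0.1056), np.float64(0.1417))
(np.float64(-0.1078), np.float64(0.1451))
```

Call:
move_arm:
  increments:
    - [[0,0.0,0.05,0.3,0,0,0],[0,0,0.05,0.6,0,0,0],[0,0,0.05,0.8,0,0,0],[0,0,0.05,0.8,0,0,0]]

```text
time: 35.48
tool_pos: [0.5761, 0.1914, 0.3052]
ee_rot: [-3.13, 0.004, 1.521]
wrist_force: [0.1, -0.0, -1.3]
width: 0.0004
```

```bash
python3 - <<'E'
from arc import *
inc([mach(-.17,.174,.083),mach(-.077,.174,.083)],yaw=1.5228)
E
```

```text
t 35.4833 grasp [0.574  0.1908 0.1252] rpy [-3.13   0.004  1.521] F [ 0.1 -0.  -1.3] w 0.0004
[0.579 0.195 0.083] -> [0.042 0.027 0.421] [-0.007  0.002 -0.001]
[0.671 0.191 0.083] -> [0.044 0.957 0.411] [-0.007  0.002 -0.001]
```

Call:
move_arm:
  increments:
    - [[0,0.03,0.02,0.2,0,0,0],[0,0.03,0.02,0.4,0,0,0],[0,0.03,0.02,0.42,0,0,0],[0,0.03,0.02,0.42,0,0,0]]

```text
time: 35.82
tool_pos: [0.5797, 0.1953, 0.2693]
ee_rot: [-3.139, 0.001, 1.522]
wrist_force: [-0.8, -0.1, 0.3]
width: 0.0007
```

```bash
python3 - <<'E'
from arc import *
inc([mach(-.17,.172,.083),mach(-.077,.172,.083)],yaw=1.5228)
E
```

```text
t 35.8167 grasp [0.5793 0.1951 0.0893] rpy [-3.139e+00  1.000e-03  1.522e+00] F [-0.8 -0.1  0.3] w 0.0007
[0.578 0.193 0.083] -> [-0.02  -0.012  0.063] [-0.001  0.001 -0.001]
[0.671 0.189 0.083] -> [-0.019  0.918  0.061] [-0.001  0.001 -0.001]
```

Call:
move_arm:
  increments:
    - [[0,-0.02,0.1,0.05,0,0,0],[0,-0.02,0.25,0.05,0,0,0],[0,-0.02,0.4,0.05,0,0,0],[0,-0.02,0.5,0.05,0,0,0],[0,-0.02,0.6,0.05,0,0,0],[0,-0.02,0.7,0.05,0,0,0],[0,-0.02,0.8,0.05,0,0,0],[0,-0.02,0.88,0.05,0,0,0]]

```text
time: 36.48
tool_pos: [0.6683, 0.1896, 0.2661]
ee_rot: [-3.138, -0.0, 1.522]
wrist_force: [-19.8, 1.0, 12.5]
width: 0.0008
```

```bash
python3 - <<'E'
from arc import *
inc([mach(-.077,.172,.083)],yaw=1.5228)
for n in ["wrist","side"]:
    p,d=robot.snapshot(n); cv2.imwrite(f"pics/{n}21.png",p[:,:,::-1])
crop(cv2.imread("pics/side21.png"),200,180,160,120,5,"pics/si21.png")
E
```

```text
t 36.4833 grasp [0.6677 0.1896 0.0861] rpy [-3.138 -0.     1.522] F [-19.8   1.   12.5] w 0.0008
[0.671 0.189 0.083] -> [-0.005  0.031  0.031] [-0.002 -0.    -0.   ]
```

View pics/wrist21.png

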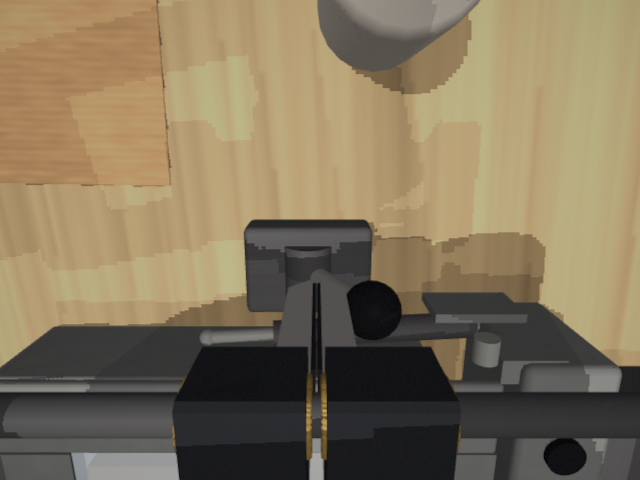

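View pics/si21.png

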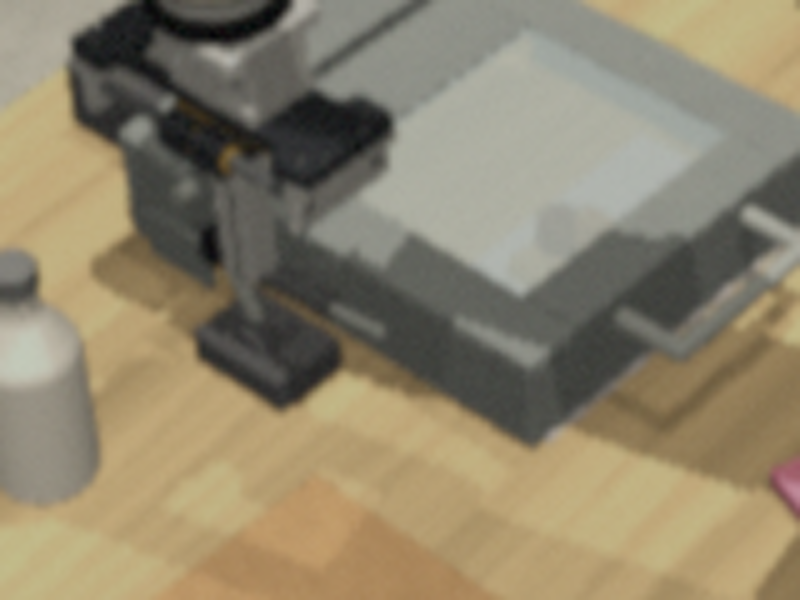

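Call:
move_arm:
  increments:
    - [[0,0,-0.1,0,0,0,0],[0,0,-0.3,0,0,0,0],[0,0,-0.5,0,0,0,0],[0,0,-0.6,-0.3,0,0,0],[0,0,-0.6,-0.6,0,0,0],[0,0,-0.6,-1,0,0,0]]

```text
time: 37.08
tool_pos: [0.6074, 0.1925, 0.3643]
ee_rot: [-3.138, 0.001, 1.523]
wrist_force: [0.9, -0.6, 1.3]
width: 0.0001
```

Call:
move_arm:
  increments:
    - [[0,0,-0.3,-0.3,0,0,0],[0,0,-0.6,-0.6,0,0,0],[0,0,-0.6,-1,0,0,0],[0,0,-0.6,-1,0,0,0],[0,0,-0.6,-1,0,0,0]]

```text
time: 37.5
tool_pos: [0.5478, 0.1954, 0.4705]
ee_rot: [3.131, -0.003, 1.523]
wrist_force: [-0.8, -0.8, -0.5]
width: 0.0004
```

```bash
python3 - <<'E'
from arc import *
inc([])
for n in ["wrist","side","scene"]:
    p,d=robot.snapshot(n); cv2.imwrite(f"pics/{n}22.png",p[:,:,::-1])
a=cv2.imread("pics/wrist22.png");b=cv2.imread("pics/scene22.png");c=cv2.imread("pics/side22.png")
cv2.imwrite("pics/m22.png",np.vstack([np.hstack([cv2.resize(a,(400,300)),cv2.resize(c,(400,300))]),np.hstack([cv2.resize(c[150:300,180:380],(400,300)),cv2.resize(b[300:450,120:320],(400,300))])]))
E
```

```text
t 37.5 grasp [0.5498 0.1959 0.2905] rpy [ 3.131e+00 -3.000e-03  1.523e+00] F [-0.8 -0.8 -0.5] w 0.0004
```

View pics/m22.png

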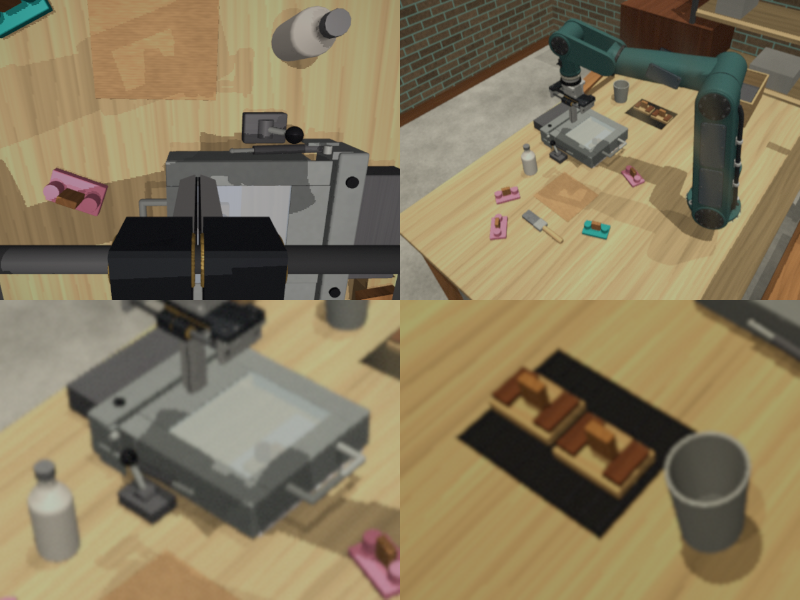

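View pics/wrist22.png

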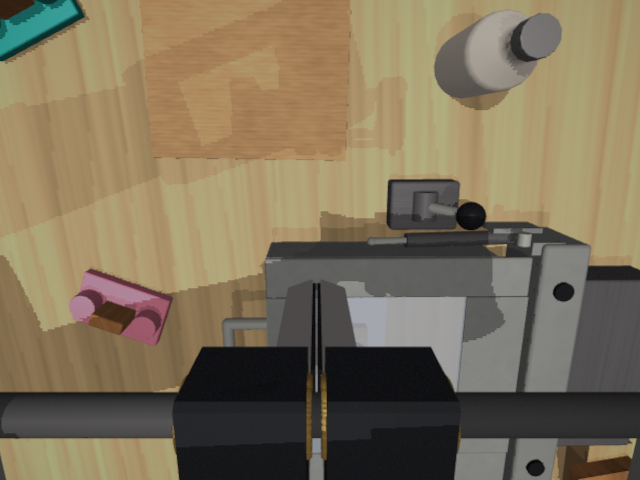

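```bash
python3 - <<'E'
from arc import *
p=plane("wrist",(470.5,215.5),.075); print(inmach(p), "lever", .5+np.arcsin((inmach(p)[0]+.085)/.06))
p=plane("wrist",(228,322),.05); print("barL corner",inmach(p))
E
```

```text
(np.float64(-0.0626), np.float64(0.172)) lever 0.8825995605232975
barL corner (np.float64(-0.2879), np.float64(0.0573))
```

```bash
python3 - <<'E'
from arc import *
r=[]
for n,win in [("side",(230,200,60,60)),("scene",(350,215,70,50))]:
    im=cv2.imread(f"pics/{n}22.png"); x,y,w,h=win; crop(im,x,y,w,h,8,f"pics/b_{n}.png")
E
```

```text
(no output)
```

View pics/b_side.png

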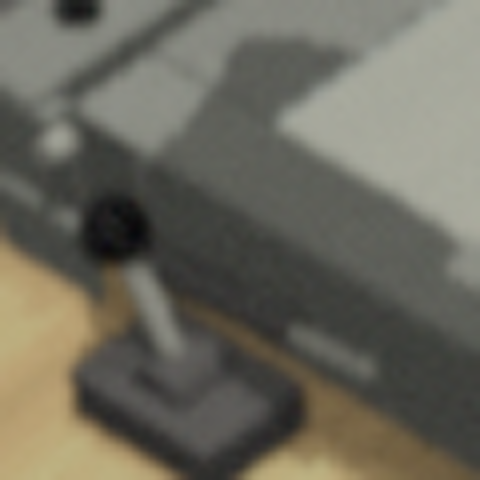

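View pics/b_scene.png

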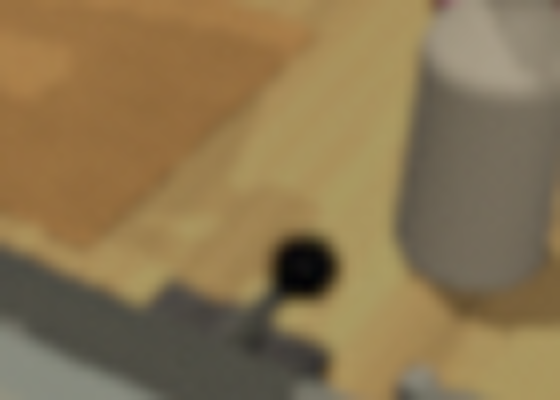

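```bash
python3 - <<'E'
from arc import *
X,e=tri((350+304/8,215+267/8),(230+116/8,200+228/8)); print(X,e,inmach(X))
print(proj("scene",mach(-.056,.172,.075)),proj("side",mach(-.056,.172,.075)),(388,248.4),(244.5,228.5))
print(proj("scene",mach(-.066,.172,.078)),proj("side",mach(-.066,.172,.078)))
E
```

```text
[0.6933 0.1863 0.0726] 0.0013 (np.float64(-0.0549), np.float64(0.1705))
[387.8 247.3] [244.1 228.2] (388, 248.4) (244.5, 228.5)
[384.7 245.1] [246.5 229. ]
```

Triangulated from the two fixed cameras, the ball is 55 mm in front of the hinge line. That matches the lever being fully on (expected 56 mm), so I'm handing in.

```bash
python3 -c "
from bench import robot
print(robot.close_job())"
```

```text
the job is handed in; nothing more can be done
None
```

The job is done and handed in, at about 37.5 s on the robot's clock; no verdict was reported.

**What I did:** I lifted the hood by its bar to near the stop and let go, and the struts held it open. Two square carriers and one round carrier were present. I slid both square carriers onto the mat and the round one onto the bed, all flat on the bench. I then closed the hood and pushed the lever back to its stop, which pressed back with about 20 N, and withdrew the arm.

**Last checks:**
- **Hood:** the bar measured 288 mm in front of the hinge line, against 287 mm when closed. The pictures show it shut.
- **Square carriers:** about ±50 mm in x and within 6 mm in y of the mat centre, measured before the hood was closed. The final picture shows them in the same place. The board of the nearer one overhangs the mat edge slightly, but its centre is well within limits.
- **Round carrier:** about 6 mm from the bed centre in x and centred in y. It was visible under the window after closing.
- **Lever:** the two fixed cameras put the ball where it should be when fully on. One wrist-camera reading disagreed at about 0.88 rad, probably because the arm was still settling. Both readings are above the 0.8 rad limit.
- **Bystanders:** the glue bottle, tin and brush looked unmoved in the pictures; I did not measure them.

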